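# Load the airing tub with boot heels

### The job

Pull the red knob on the green box straight out until it clicks on, so the extraction fan runs the whole time the tub is open. Then tip the yellow lid up by its black tab with the opposite edge still resting on the rim, lift it off, lay it flat on the bench, stand every heel block tread down on the floor of the tub, and put the lid back on, fully seated. Leave the fan running a good ten seconds with the lid on, then push the knob fully home again, leaving the can, the green last and the hammer where they are.

Things in the scene. Friction and masses are not known exactly. Their poses are not given: they have to be found in the camera images.
- knob (a joint): red push-pull knob of the fan switch: 0 = pushed fully home (off), 0.020 m = pulled fully out (on). It slides straight out of the box's front face. A spring detent holds it at either end: it takes about 6 N to leave an end, and past the middle it snaps to the other end
- knob_head (a point): centre of the knob's head, a red cylinder 34 mm in diameter, 22 mm long, lying level along its sliding axis 75 mm above the bench. Its -x axis is the way it is pulled out (away from the box, roughly towards the robot), z up. It is on a 12 mm stem, free on both sides, above and below; its centre is 56 mm from the box's face when home, 76 mm when out
- fanbox: green switch box, fixed, 130 mm (x) by 180 mm (y), 105 mm tall; origin at the centre of its underside. The knob comes out of its -x face
- tub: grey open-topped steel tub, fixed to the bench, outside 240 mm (x) by 160 mm (y), 72 mm tall; walls and floor 5 mm thick. Origin at the centre of its underside, on the bench; z up
- lid_centre (a point): centre of the lid's yellow plate, 252 (x) by 172 (y) by 6 mm, about 280 g; axes as the tub's when seated, z up. Under it a plug 218 by 138 mm, 8 mm deep, fits between the tub's walls with 6 mm play each side; the plate rests on the rim, overhanging it by 6 mm. The point, half-way through the plate, is 75 mm above the bench when seated, 11 mm when laid flat on the bench
- lid_tab (a point): the lid's upright black grip tab: 56 mm along the lid's x, 12 mm thick (y), rising 36 mm above the plate near its long -y edge (68 mm from the lid's centre line, 18 mm from that edge). The point is the middle of the tab, 20 mm above the plate's top face, 16 mm below the tab's top; axes as the lid's
- lid_far (a point): point on the under face of the lid's plate at the middle of the long edge opposite the tab (the lid's +y edge): level with the rim, 72 mm above the bench, when the lid is seated; axes as the lid's
- heel1_c (a point): a D-shaped boot heel block, 58 mm long (x), 44 mm wide (y), 28 mm tall, about 80 g: brown body, 8 mm black rubber tread underneath. Flat parallel sides 44 mm apart face its +y and -y; the end towards -x is round, the other flat. The point is its centre, 14 mm above its underside; z points up when it stands on its tread. It may be absent (None)
- heel2_c (a point): a D-shaped boot heel block, 58 mm long (x), 44 mm wide (y), 28 mm tall, about 80 g: brown body, 8 mm black rubber tread underneath. Flat parallel sides 44 mm apart face its +y and -y; the end towards -x is round, the other flat. The point is its centre, 14 mm above its underside; z points up when it stands on its tread. It may be absent (None)
- heel3_c (a point): a D-shaped boot heel block, 58 mm long (x), 44 mm wide (y), 28 mm tall, about 80 g: brown body, 8 mm black rubber tread underneath. Flat parallel sides 44 mm apart face its +y and -y; the end towards -x is round, the other flat. The point is its centre, 14 mm above its underside; z points up when it stands on its tread. It may be absent (None)
- heel4_c (a point): a D-shaped boot heel block, 58 mm long (x), 44 mm wide (y), 28 mm tall, about 80 g: brown body, 8 mm black rubber tread underneath. Flat parallel sides 44 mm apart face its +y and -y; the end towards -x is round, the other flat. The point is its centre, 14 mm above its underside; z points up when it stands on its tread. It may be absent (None)
- cement_can: yellow-labelled can, 80 mm across and 110 mm tall, a bystander; origin at the centre of its underside
- last: green plastic shoe last, about 200 by 60 mm, 90 mm tall, a bystander; origin at the centre of its underside
- hammer: shoemaker's hammer lying on the bench, a bystander
There are look-alikes about, which are no part of the job. Leave any pink or white look-alike of the part that bears heel2_c alone.

How it is judged:
On the way, in this order (a step that is already met when the one before it is completed fails the run):
1. the knob is pulled out to on while the lid is still seated (value of joint knob above 0.016 m and z of lid_centre in the frame of tub between 0.071 and 0.079 m and horizontal distance between lid_centre and tub below 0.018 m and angle between lid_centre's own z axis and vertical below 0.04 rad), for 0.2 s.
2. the lid is tipped up by its tab side (over about 9 degrees) with its opposite edge still on the tub's rim (value of joint knob above 0.016 m and angle between lid_centre's own z axis and vertical above 0.15 rad and z of lid_far in the frame of tub between 0.055 and 0.084 m and z of lid_tab in the frame of tub above 0.105 m and horizontal distance between lid_centre and tub below 0.05 m), for 0.1 s.
3. the lid lies flat on the bench (value of joint knob above 0.016 m and height (world z) of lid_centre below 0.017 m and angle between lid_centre's own z axis and vertical below 0.06 rad), for 0.3 s.
4. every heel block stands in the tub (value of joint knob above 0.016 m and x of heel1_c in the frame of tub between -0.12 and 0.12 m and y of heel1_c in the frame of tub between -0.08 and 0.08 m and z of each of heel1_c, heel2_c, heel3_c, heel4_c in the frame of tub below 0.026 m and angle between each of heel1_c, heel2_c, heel3_c, heel4_c's own z axis and vertical below 0.2 rad and x of heel2_c in the frame of tub between -0.12 and 0.12 m and y of heel2_c in the frame of tub between -0.08 and 0.08 m and x of heel3_c in the frame of tub between -0.12 and 0.12 m and y of heel3_c in the frame of tub between -0.08 and 0.08 m and x of heel4_c in the frame of tub between -0.12 and 0.12 m and y of heel4_c in the frame of tub between -0.08 and 0.08 m), for 0.3 s.
5. the lid is seated on the tub again and the fan is left running (knob out) for about 10 s (all of step 1), for 9 s.
6. the knob is pushed home (value of joint knob below 0.004 m), for 0.2 s.
At the end, for the whole second after the job is handed in: Knob home (within 4 mm), lid seated level on the tub's rim (centre within 18 mm of the tub's centre, plate within 4 mm of its seated height), every heel block standing upright (within 0.2 rad) on the tub's floor (value of joint knob below 0.004 m and z of lid_centre in the frame of tub between 0.071 and 0.079 m and horizontal distance between lid_centre and tub below 0.018 m and angle between lid_centre's own z axis and vertical below 0.04 rad and x of heel1_c in the frame of tub between -0.12 and 0.12 m and y of heel1_c in the frame of tub between -0.08 and 0.08 m and z of each of heel1_c, heel2_c, heel3_c, heel4_c in the frame of tub below 0.026 m and angle between each of heel1_c, heel2_c, heel3_c, heel4_c's own z axis and vertical below 0.2 rad and x of heel2_c in the frame of tub between -0.12 and 0.12 m and y of heel2_c in the frame of tub between -0.08 and 0.08 m and x of heel3_c in the frame of tub between -0.12 and 0.12 m and y of heel3_c in the frame of tub between -0.08 and 0.08 m and x of heel4_c in the frame of tub between -0.12 and 0.12 m and y of heel4_c in the frame of tub between -0.08 and 0.08 m); the robot touches nothing.
It fails at once if the tub is open while the fan is off (knob in) (value of joint knob below 0.006 m and distance of lid_centre from where it was at the start of the episode above 0.05 m).
It fails at once if the can is disturbed (distance of cement_can from where it was at the start of the episode above 0.03 m).
It fails at once if the last is disturbed (distance of last from where it was at the start of the episode above 0.03 m).
It fails at once if the hammer is disturbed (distance of hammer from where it was at the start of the episode above 0.03 m).
Of heel1, heel2, heel3, heel4 only 2 to 4 are there at a start; the rules pass over those that are not, and their reading is None.
At some moment in a run one of heel1, heel2, heel3, heel4 may be knocked a few centimetres aside while the robot is not near it.
It also fails if it takes over 210 s, if anything falls off the work surface, if the arm or the gripper's body presses on something with over 40 N, if the wrist force passes 120 N, or if a joint passes its speed limit or range.

### The arm

A 7-joint arm with a two-finger parallel gripper is mounted at the origin on the work surface. World frame = base frame: x ahead of the robot, y to its left, z up, the work surface at z = 0. Lengths are in m, angles in rad, forces in N, time in s.
With the tool pointing down it reaches from about 0.35 to 0.9 m from the base axis. Payload 7.2 kg.
Tool frame: the origin (TCP) lies between the finger pads; the fingertips stand 17 mm ahead of it and the grasp point (between the pads) lies 2 mm behind it (bot.tips_ahead is the distance from the TCP to the fingertips, in m); z points along the fingers, x is the direction in which the jaws open and shut, and the axes are right-handed (so a half turn about z gives the same grasp; the last joint's range is limited). The gripper opens to 88 mm and grips with 3 to 60 N. Pads are 20 mm wide; open, the fingers measure 115 mm over their backs; the gripper's body (75 mm by 178 mm) begins 61 mm behind the grasp point.
Start: joints at [1.039, 0.411, -0.013, 1.596, 0.006, 1.134, -0.082], TCP at [0.28, -0.559, 0.24] pointing down, gripper open.
Joint ranges: [-2.95, 2.95], [-0.29, 1.99], [-1.47, 1.44], [0.14, 2.54], [-1.03, 4.17], [0.13, 1.85], [-2.86, 2.86]. Speed limits (rad/s): [2.39, 2.39, 3.01, 3.01, 3.14, 3.14, 3.14].

### API

Orientations are given as a unit quaternion [x, y, z, w].
In Python, from station import bot gives the robot as it stands. The module is installed in compiled form; this text tells all that it offers.
- The arm moves only by the tool carry_out, never from a script. Its argument "motion" is a list of rows, each a list of 3 entries, a list of its own where there are three numbers: the turn, a rotation vector about the tool's x, y, z in rad, then the shift along the tool's x, y, z in cm, then the opening, from 0 (shut) to 1 (fully open). A call has 1 to 5 rows; each row is the pose to reach, as a shift and turn from the pose measured when the call began, along the tool's axes at that moment; what a row does not reach only later rows make up. A row lasts 1/12 s, in which the tool goes at most 41.7 mm and 7.16 degrees, less where a joint would pass 70% of its speed; a pose out of reach is approached as far as the arm can. A call with a gripper value outside its range is refused whole. The fingers move at their own pace and stop on an object; the grip force is fixed at half the most. Time passes only in rows, so rows that repeat a pose let the fingers close. It gives the time, the measured TCP pose, the force and the opening at its end, in the units of the state.
- bot.observe(): the state, without advancing time (a new reading comes with each control period).
- bot.read_camera(name): name is "side" or "top"; returns the picture (384x512x3 uint8, blue, green, red); there is no depth.
- bot.camera_params(name): a dict with "vertical_fov" (degrees; the focal length in pixels is half the picture's height over the tangent of half this angle, whatever the lens; pixels are square), "cx", "cy" (the principal point, pixels), "distortion" ([k1, k2, p1, p2, k3] as OpenCV has them; the pictures are not rectified), "world_to_cam" (4x4, takes a point from world to camera coordinates). Camera axes: x right, y down, z forward; pixel columns grow to the right and rows downward; lengths in m; the calibration is good to about 2 mm. A picture is of the moment at which its call begins. camera_params takes no time and is no camera call.
- bot.job_done(): hands the job in, once; it reports no verdict.
The state is a dict: "t": time; "joints": joint angles; "qvel": joint speeds; "joint_efforts": joint torques, N m; "ee_pos": TCP position; "orientation": TCP orientation; "force": force on the tool from outside, world axes, zero at the start; "torque": the same for the moment, N m; "width": finger opening in m.
Only numpy, scipy, OpenCV 4.12 (cv2) and the standard library are available. Lean on these libraries where they do the work, as an engineer would, in place of code of your own. Each camera call takes 0.05 s, during which the arm holds its last target. There are 200 camera calls.

## Working session

There is one attempt and no reset: what is moved stays moved. The work goes in short steps, Python scripts to look and compute and a tool call to move; the robot and the scene stay as the last step left them, time stands still between calls to the robot, and variables do not carry over. Pictures are saved under pics/ and viewed, about 12 in all and at most 16, crops included, and the job is handed in when it is done.

Besides the shell and the picture viewer there is one more tool, called after ">>>" by a JSON object that holds its "op" and its "data". carry_out: Moves the arm, as the interface text tells. Its arguments: {"type":"object","properties":{"motion":{"type":"array","items":{"type":"array"}}},"required":["motion"]}

```bash
mkdir -p pics; cat > h.py <<'E'
import numpy as np, cv2
from scipy.spatial.transform import Rotation as R
from station import bot
def cam(n):
    p=bot.camera_params(n); f=192/np.tan(np.radians(p["vertical_fov"])/2)
    K=np.array([[f,0,p["cx"]],[0,f,p["cy"]],[0,0,1.]])
    return K,np.array(p["distortion"],float),np.array(p["world_to_cam"])
def px(n,P):
    K,d,T=cam(n); return cv2.projectPoints(np.array(P,float).reshape(-1,3),cv2.Rodrigues(T[:3,:3])[0],T[:3,3],K,d)[0][:,0]
def world(n,uv,z):
    K,d,T=cam(n); u=cv2.undistortPoints(np.array(uv,float).reshape(-1,1,2),K,d)[:,0]
    D=np.c_[u,np.ones(len(u))]@T[:3,:3]; o=-T[:3,:3].T@T[:3,3]
    return o+D*((z-o[2])/D[:,2])[:,None]
def pic(n,f,crop=None,s=1):
    im=bot.read_camera(n); cv2.imwrite('pics/raw_'+f,im)
    if crop: a,b,c,d=crop; im=im[b:d,a:c]
    cv2.imwrite('pics/'+f,cv2.resize(im,None,fx=s,fy=s,interpolation=cv2.INTER_CUBIC))
def rel(pos,rot=None):
    """shift cm & rotvec from current pose to world pos / Rotation"""
    s=bot.observe(); r=R.from_quat(s['orientation'])
    sh=r.inv().apply(np.array(pos)-s['ee_pos'])*100
    rv=(r.inv()*rot).as_rotvec() if rot is not None else np.zeros(3)
    print('turn',rv.round(3),'shift',sh.round(2),'rows',round(max(np.linalg.norm(sh)/4.17,np.degrees(np.linalg.norm(rv))/7.16),1))
def down(yaw): # tool down, jaw axis (x) at yaw
    return R.from_euler('z',yaw)*R.from_euler('x',np.pi)
E
python3 - <<'E'
from h import *
pic('top','t0.png',s=1.5); pic('side','s0.png',s=1.5)
s=bot.observe(); print({k:np.round(v,3) for k,v in s.items()})
print(R.from_quat(s['orientation']).as_matrix().round(3))
for n in('top','side'):
    K,d,T=cam(n); print(n,K[0,0],d,(-T[:3,:3].T@T[:3,3]).round(3),T[2,:3])
E
```

```text
{'t': np.float64(0.1), 'joints': array([ 1.039,  0.412, -0.013,  1.597,  0.006,  1.134, -0.082]), 'qvel': array([ 0.   , -0.002,  0.001, -0.004, -0.001, -0.001,  0.001]), 'joint_efforts': array([ 4.0000e-03, -5.8910e+01,  6.4400e-01, -2.9171e+01, -5.4000e-02,
        1.5000e-02,  0.0000e+00]), 'ee_pos': array([ 0.279, -0.559,  0.239]), 'orientation': array([ 0.851, -0.526, -0.001, -0.   ]), 'force': array([ 0.055, -0.174, -0.064]), 'torque': array([ 0.008, -0.021, -0.034]), 'width': np.float64(0.088)}
[[ 0.447 -0.894 -0.001]
 [-0.894 -0.447  0.001]
 [-0.001  0.    -1.   ]]
top 416.867653187465 [0.05325866 0.         0.         0.         0.        ] [0.449 0.068 1.576] [ 0.0740739  -0.00841227 -0.99721727]
side 444.6506038581091 [0.05917865 0.         0.         0.         0.        ] [0.103 1.084 0.904] [ 0.33011649 -0.73233138 -0.59557859]
```

View pics/t0.png

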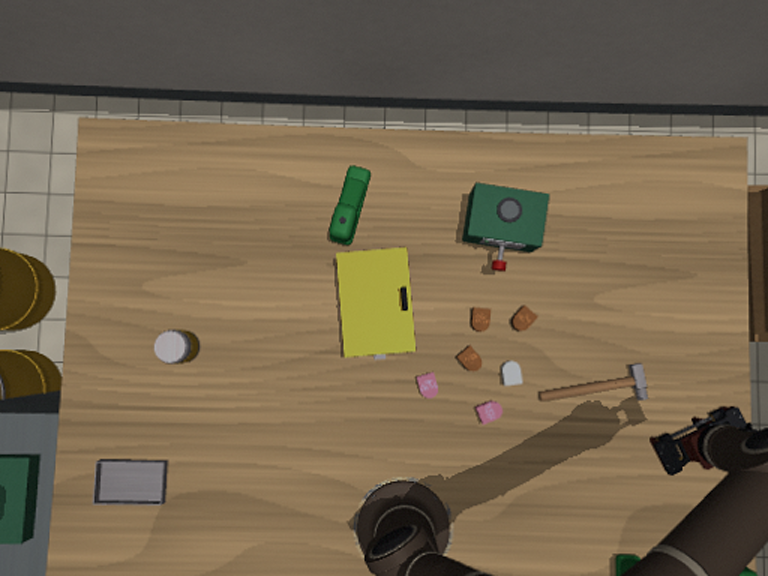

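View pics/s0.png

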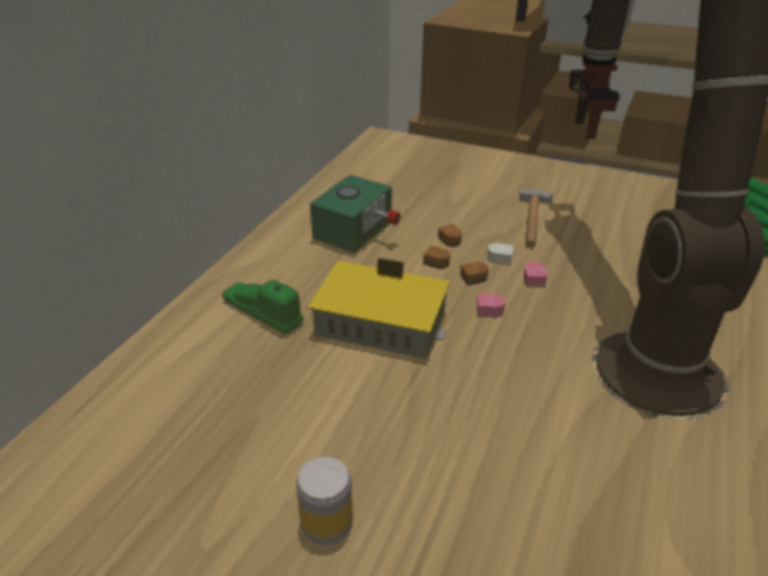

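```bash
cat >> h.py <<'E'
def brown(im,z=0.028,n='top'):
    hsv=cv2.cvtColor(im,cv2.COLOR_BGR2HSV); return hsv
E
python3 - <<'E'
from h import *
im=cv2.imread('pics/raw_t0.png'); si=cv2.imread('pics/raw_s0.png')
a=cv2.resize(im[190:290,270:370],None,fx=4,fy=4,interpolation=cv2.INTER_CUBIC)
b=cv2.resize(si[125:225,270:370],None,fx=4,fy=4,interpolation=cv2.INTER_CUBIC)
cv2.imwrite('pics/z0.png',np.hstack([a,b]))
hsv=cv2.cvtColor(im,cv2.COLOR_BGR2HSV)
for p in[(321,212),(349,212),(313,238),(333,177),(250,190),(290,240)]: print(p,hsv[p[1],p[0]])
yl=cv2.inRange(hsv,(22,150,80),(35,255,255)); 
def big(m):
    c=max(cv2.findContours(m,0,2)[0],key=cv2.contourArea); return c
c=big(yl); r=cv2.minAreaRect(c); print('lid',r)
P=world('top',cv2.boxPoints(r),0.078); print(P.round(3),P.mean(0).round(3),[np.linalg.norm(P[i]-P[i-1]).round(3) for i in range(4)])
e=[P[i]-P[i-1] for i in range(4)]; e=max(e,key=np.linalg.norm); print('yaw',np.arctan2(e[1],e[0]))
red=cv2.inRange(hsv,(0,180,90),(4,255,255))|cv2.inRange(hsv,(174,180,90),(180,255,255))
ys,xs=np.where(red[150:190,320:345]); print('red',len(xs),xs.mean()+320,ys.mean()+150, xs.min()+320,xs.max()+320,ys.min()+150,ys.max()+150)
print(world('top',[[xs.mean()+320,ys.mean()+150]],0.088))
gr=cv2.inRange(hsv,(65,80,20),(95,255,255)); gr[:,:290]=0; gr[200:]=0
c=big(gr); r=cv2.minAreaRect(c); P=world('top',cv2.boxPoints(r),0.105); print('box',P.round(3),P.mean(0))
E
```

```text
(321, 212) [ 12 152 146]
(349, 212) [ 13 153 127]
(313, 238) [ 12 154 136]
(333, 177) [  1 191 144]
(250, 190) [ 29 158 169]
(290, 240) [ 17  99 136]
lid ((249.97865295410156, 201.06930541992188), (69.31307220458984, 47.62748336791992), 85.36454010009766)
[[ 0.66   0.181  0.078]
 [ 0.679  0.01   0.078]
 [ 0.43  -0.017  0.078]
 [ 0.412  0.153  0.078]] [0.545 0.082 0.078] [np.float64(0.25), np.float64(0.172), np.float64(0.25), np.float64(0.17)]
yaw -3.035835351793696
red 39 332.64102564102564 176.4102564102564 329 336 174 179
[[ 0.6412358  -0.21262726  0.088     ]]
box [[ 0.695 -0.121  0.105]
 [ 0.836 -0.14   0.105]
 [ 0.812 -0.325  0.105]
 [ 0.67  -0.305  0.105]] [ 0.75328062 -0.22269833  0.105     ]
```

View pics/z0.png

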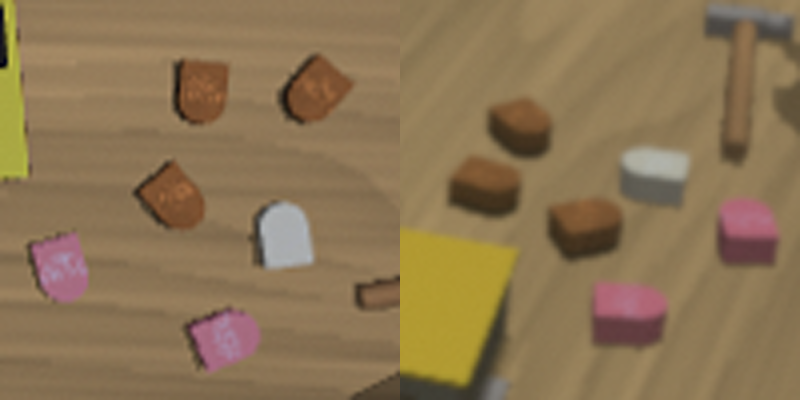

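```bash
cat >> h.py <<'E'
from scipy.optimize import minimize,least_squares
def tri(uv1,uv2,x0=(0.6,0,0.05)):
    f=lambda P:np.r_[px('top',P)[0]-uv1,px('side',P)[0]-uv2]
    r=least_squares(f,x0); return r.x,r.fun
def Dpoly():
    a=np.linspace(np.pi/2,3*np.pi/2,15); c=np.c_[-0.007+0.022*np.cos(a),0.022*np.sin(a)]
    return np.r_[[[0.029,-0.022],[0.029,0.022]],c]
def fitD(mask,x0,z0=0.008,z1=0.028,n='top'):
    S=4; D=Dpoly(); u,v=px(n,[*x0[:2],z1])[0].astype(int); w=18
    m=cv2.resize(mask[v-w:v+w,u-w:u+w],None,fx=S,fy=S,interpolation=cv2.INTER_LINEAR)>127
    def cost(p):
        c,s=np.cos(p[2]),np.sin(p[2]); q=D@np.array([[c,s],[-s,c]])+p[:2]
        pts=px(n,np.r_[np.c_[q,q[:,0]*0+z0],np.c_[q,q[:,0]*0+z1]])
        h=cv2.convexHull(((pts-[u-w,v-w]+0.5)*S).astype(np.float32)); im=np.zeros(m.shape,np.uint8)
        cv2.fillPoly(im,[np.round(h*16).astype(np.int32)],1,shift=4); im=im>0
        return 1-(im&m).sum()/(im|m).sum()
    best=None
    for y in np.arange(0,6.28,0.4):
        r=minimize(cost,[*x0[:2],y],method='Nelder-Mead',options=dict(initial_simplex=np.array([*x0[:2],y])+np.array([[0,0,0],[.006,0,0],[0,.006,0],[0,0,.3]]),maxiter=120))
        if best is None or r.fun<best.fun: best=r
    return best.x,best.fun
def heels(im):
    hsv=cv2.cvtColor(im,cv2.COLOR_BGR2HSV); m=cv2.inRange(hsv,(6,130,50),(15,255,255))
    out=[]
    for c in cv2.findContours(m,0,2)[0]:
        if 90<cv2.contourArea(c)<350:
            u,v=np.mean(c[:,0],axis=0); k=np.zeros_like(m); cv2.drawContours(k,[c],-1,255,-1)
            out.append((u,v,cv2.contourArea(c),*fitD(k,world('top',[[u,v]],0.025)[0])))
    return out
def plan(wps):
    """wps: (pos,rot) each one call; relative to the previous planned pose"""
    s=bot.observe(); p,r=np.array(s['ee_pos']),R.from_quat(s['orientation'])
    for q,t in wps:
        t=r if t is None else t; q=np.array(q)
        sh=r.inv().apply(q-p)*100; rv=(r.inv()*t).as_rotvec()
        print('turn',rv.round(3).tolist(),'shift',sh.round(2).tolist(),'rows %.1f'%max(np.linalg.norm(sh)/4.17,np.degrees(np.linalg.norm(rv))/7.16))
        p,r=q,t
E
python3 - <<'E'
from h import *
im=cv2.imread('pics/raw_t0.png'); si=cv2.imread('pics/raw_s0.png')
for h in heels(im): print(np.round(h[:3],1),h[3].round(3),round(h[4],2))
def redc(i):
    hsv=cv2.cvtColor(i,cv2.COLOR_BGR2HSV); m=cv2.inRange(hsv,(0,170,60),(5,255,255))|cv2.inRange(hsv,(172,170,60),(180,255,255))
    return [(cv2.contourArea(c),np.mean(c[:,0],axis=0).round(1),cv2.boundingRect(c)) for c in cv2.findContours(m,0,2)[0] if cv2.contourArea(c)>15]
print(redc(im)); print(redc(si))
print(tri([332.6,176.4],[262,144]))
# tab (top of tab seen): lid-centre check from side later
yl=0.106
print('tab px pred',px('top',[[0.545+.068*np.sin(yl),0.082-.068*np.cos(yl),0.114]]))
print('can,last,hammer',world('top',[[116,231],[233,137],[425,252],[362,262]],0.05).round(3))
E
```

```text
Traceback (most recent call last):
  File "h.py", line 55, in heels
    out.append((u,v,cv2.contourArea(c),*fitD(k,world('top',[[u,v]],0.025)[0])))
                                        ~~~~^^^^^^^^^^^^^^^^^^^^^^^^^^^^^^^^^
  File "h.py", line 46, in fitD
    r=minimize(cost,[*x0[:2],y],method='Nelder-Mead',options=dict(initial_simplex=np.array([*x0[:2],y])+np.array([[0,0,0],[.006,0,0],[0,.006,0],[0,0,.3]]),maxiter=120))
  File "h.py", line 40, in cost
    pts=px(n,np.r_[np.c_[q,q[:,0]*0+z0],np.c_[q,q[:,0]*0+z1]])
  File "h.py", line 9, in px
    K,d,T=cam(n); return cv2.projectPoints(np.array(P,float).reshape(-1,3),cv2.Rodrigues(T[:3,:3])[0],T[:3,3],K,d)[0][:,0]
          ~~~^^^
  File "h.py", line 5, in cam
    p=bot.camera_params(n); f=192/np.tan(np.radians(p["vertical_fov"])/2)
ValueError: time passes only in moves, steps and waits
```

```bash
sed -i 's/^def cam(n):/import functools\n@functools.cache\ndef cam(n):/; s/^        if 90<cv2.contourArea(c)<350:/        if 60<cv2.contourArea(c)<350 and 225<c[0,0,0]<420 and 150<c[0,0,1]<300:/' h.py
python3 - <<'E'
from h import *
im=cv2.imread('pics/raw_t0.png'); si=cv2.imread('pics/raw_s0.png')
for h in heels(im): print(np.round(h[:3],1),h[3].round(3),round(h[4],2))
def redc(i):
    hsv=cv2.cvtColor(i,cv2.COLOR_BGR2HSV); m=cv2.inRange(hsv,(0,170,60),(5,255,255))|cv2.inRange(hsv,(172,170,60),(180,255,255))
    return [(cv2.contourArea(c),np.mean(c[:,0],axis=0).round(1),cv2.boundingRect(c)) for c in cv2.findContours(m,0,2)[0] if cv2.contourArea(c)>15]
print(redc(im)); print(redc(si))
print(tri([332.6,176.4],[262,144]))
yl=0.106
print('tab px pred',px('top',[[0.545+.068*np.sin(yl),0.082-.068*np.cos(yl),0.114]]))
print('can,last,hammer',world('top',[[116,231],[233,137],[425,252],[362,262]],0.05).round(3))
E
```

```text
[313.1 238.2 157. ] [ 0.412 -0.157  0.784] 0.07
[318.7 214.1 146.5] [ 0.512 -0.18   6.188] 0.09
[349.4 210.5 151. ] [ 0.516 -0.286  5.582] 0.11
[(40.0, array([331.7, 175.2]), (328, 173, 9, 7))]
[]
(array([ 0.64189388, -0.21476956,  0.07729042]), array([ 0.07238785,  0.20976009, -0.22276805, -0.01722959]))
tab px pred [[269.11785004 198.81643051]]
can,last,hammer [[ 0.424  0.563  0.05 ]
 [ 0.782  0.152  0.05 ]
 [ 0.38  -0.556  0.05 ]
 [ 0.337 -0.33   0.05 ]]
```

```bash
python3 - <<'E'
from h import *
K=np.array([.641,-.212,.075]); r=down(-1.705); s=bot.observe()['ee_pos']
A=K+[0,0,.125]
plan([(s+(A-s)/3,r),(s+(A-s)*2/3,None),(A,None),(K,None)])
E
```

```text
turn [0.001, 0.001, 0.598] shift [-4.94, -15.95, 1.3] rows 4.8
turn [0.0, 0.0, 0.0] shift [-13.06, -10.4, 1.3] rows 4.0
turn [0.0, 0.0, 0.0] shift [-13.06, -10.4, 1.3] rows 4.0
turn [0.0, 0.0, 0.0] shift [0.0, -0.0, 12.5] rows 3.0
```

>>> {"op": "carry_out", "data": {"motion": [[[0,0,0.598],[-4.9,-16,1.3],1],[[0,0,0.598],[-4.9,-16,1.3],1],[[0,0,0.598],[-4.9,-16,1.3],1],[[0,0,0.598],[-4.9,-16,1.3],1],[[0,0,0.598],[-4.9,-16,1.3],1]]}}

```text
t: 0.52
ee_pos: [0.4066, -0.4363, 0.2249]
orientation: [-0.659, 0.752, 0.002, 0.002]
force: [0.6, 1.3, -0.4]
width: 0.0881
```

>>> {"op": "carry_out", "data": {"motion": [[[0,0,0],[-13,-10.4,1.3],1],[[0,0,0],[-13,-10.4,1.3],1],[[0,0,0],[-13,-10.4,1.3],1],[[0,0,0],[-13,-10.4,1.3],1],[[0,0,0],[-13,-10.4,1.3],1]]}}

```text
t: 0.93
ee_pos: [0.5318, -0.3134, 0.2116]
orientation: [-0.663, 0.749, 0.003, 0.004]
force: [-0.6, 0.6, 0.3]
width: 0.0878
```

>>> {"op": "carry_out", "data": {"motion": [[[0,0,0],[-13,-10.4,1.3],1],[[0,0,0],[-13,-10.4,1.3],1],[[0,0,0],[-13,-10.4,1.3],1],[[0,0,0],[-13,-10.4,1.3],1],[[0,0,0],[-13,-10.4,1.3],1]]}}

```text
t: 1.35
ee_pos: [0.6549, -0.1885, 0.1986]
orientation: [-0.666, 0.746, 0.004, 0.006]
force: [0.1, 2.0, -0.0]
width: 0.088
```

```bash
python3 - <<'E'
from h import *
s=bot.observe();print(s['t'],s['ee_pos'].round(4),R.from_quat(s['orientation']).as_matrix().round(3)[:,0])
K=np.array([.641,-.212,.075])
plan([(K+[0,0,.04],down(-1.705)),(K,None)])
pic('side','s1.png',(190,90,350,210),5)
E
```

```text
1.35 [ 0.6549 -0.1885  0.1986] [-0.114 -0.993 -0.015]
turn [-0.001, 0.015, 0.02] shift [2.62, 1.13, 8.32] rows 2.1
turn [0.0, 0.0, 0.0] shift [0.0, -0.0, 4.0] rows 1.0
```

View pics/s1.png

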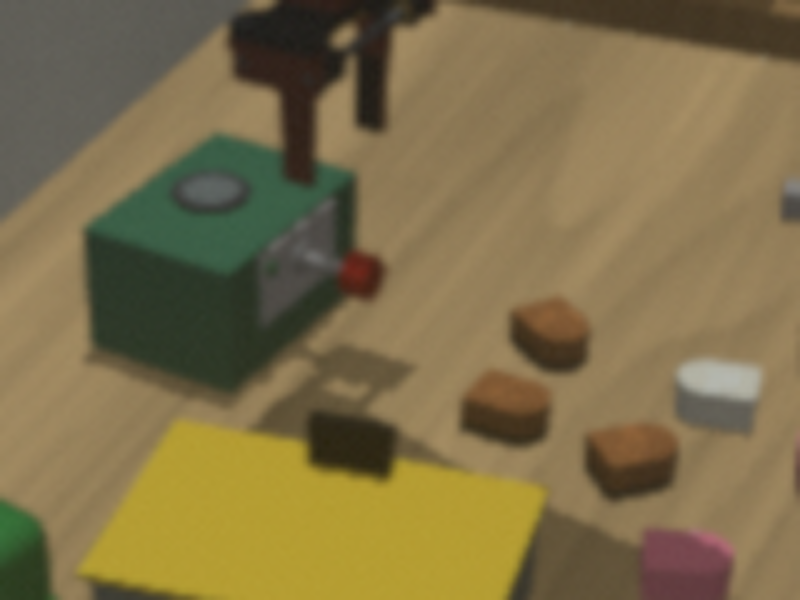

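>>> {"op": "carry_out", "data": {"motion": [[[0,0.015,0.02],[2.7,1.1,3],1],[[0,0.015,0.02],[2.7,1.1,8.3],1],[[0,0.015,0.02],[2.7,1.1,8.3],1],[[0,0.015,0.02],[2.7,1.1,8.3],1]]}}

```text
t: 1.73
ee_pos: [0.6373, -0.2138, 0.1111]
orientation: [-0.658, 0.753, 0.003, -0.003]
force: [-0.6, 0.1, 0.4]
width: 0.0878
```

```bash
python3 - <<'E'
from h import *
s=bot.observe();print(s['t'],s['ee_pos'].round(4),R.from_quat(s['orientation']).as_matrix().round(3)[:,0])
K=np.array([.641,-.213,.075])
plan([(K,down(-1.705)),(K+.032*np.array([-.991,.134,0]),None)])
E
```

```text
1.7333 [ 0.6373 -0.2138  0.1111] [-0.134 -0.991  0.   ]
turn [0.008, -0.0, -0.0] shift [-0.13, -0.39, 3.6] rows 0.9
turn [0.0, 0.0, 0.0] shift [-0.0, 3.2, 0.0] rows 0.8
```

>>> {"op": "carry_out", "data": {"motion": [[[0.008,0,0],[-0.1,-0.4,2],1],[[0.008,0,0],[-0.1,-0.4,3.6],1],[[0.008,0,0],[-0.1,-0.4,3.6],1],[[0.008,0,0],[-0.1,-0.4,3.6],0],[[0.008,0,0],[-0.1,-0.4,3.6],0]]}}

```text
t: 2.15
ee_pos: [0.6423, -0.2136, 0.0773]
orientation: [-0.658, 0.753, -0.001, 0.001]
force: [-0.7, -0.2, 0.5]
width: 0.0776
```

>>> {"op": "carry_out", "data": {"motion": [[[0,0,0],[0,0,0],0],[[0,0,0],[0,0,0],0],[[0,0,0],[0,0,0],0],[[0,0,0],[0,0,0],0],[[0,0,0],[0,0,0],0]]}}

```text
t: 2.57
ee_pos: [0.6424, -0.2137, 0.0777]
orientation: [-0.658, 0.753, -0.001, 0.001]
force: [-0.4, 0.3, 0.7]
width: 0.0446
```

>>> {"op": "carry_out", "data": {"motion": [[[0,0,0],[0,0.5,0],0],[[0,0,0],[0,1,0],0],[[0,0,0],[0,1.5,0],0],[[0,0,0],[0,2,0],0],[[0,0,0],[0,2.2,0],0]]}}

```text
t: 2.98
ee_pos: [0.6191, -0.2089, 0.0776]
orientation: [-0.658, 0.753, 0.0, 0.001]
force: [-4.5, 5.6, 4.6]
width: 0.0331
```

```bash
python3 - <<'E'
from h import *
s=bot.observe();print(s['t'],s['ee_pos'].round(4),s['force'].round(1),s['width'])
E
```

```text
2.9833 [ 0.6191 -0.2089  0.0776] [-4.5  5.6  4.6] 0.033144353884185095
```

>>> {"op": "carry_out", "data": {"motion": [[[0,0,0],[0,0,0],0],[[0,0,0],[0,0,0],0],[[0,0,0],[0,0,0],0]]}}

```text
t: 3.23
ee_pos: [0.617, -0.2086, 0.0776]
orientation: [-0.658, 0.753, 0.002, -0.0]
force: [-6.6, 3.8, 6.4]
width: 0.033
```

```bash
python3 - <<'E'
from h import *
s=bot.observe();print(s['t'],s['ee_pos'].round(4),s['force'].round(1),s['width'])
pic('side','s2.png'); pic('top','t2.png')
a=cv2.imread('pics/raw_s2.png')[110:180,220:300];b=cv2.imread('pics/raw_t2.png')[140:210,290:370]
cv2.imwrite('pics/k2.png',cv2.resize(np.hstack([a,b]),None,fx=5,fy=5,interpolation=cv2.INTER_CUBIC))
E
```

```text
3.2333 [ 0.617  -0.2086  0.0776] [-6.6  3.8  6.4] 0.03296327738149275
```

View pics/k2.png

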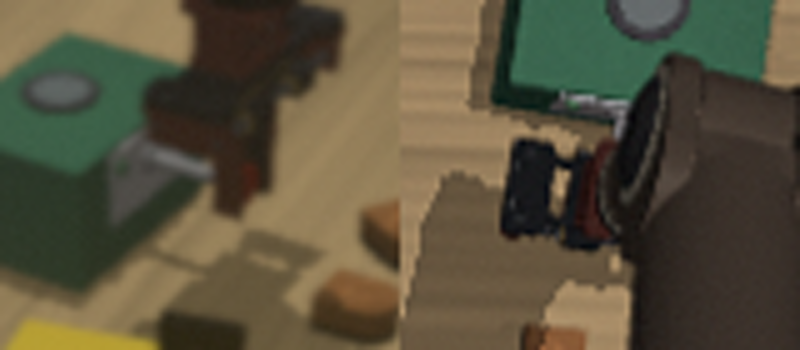

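>>> {"op": "carry_out", "data": {"motion": [[[0,0,0],[0,0.3,0],0],[[0,0,0],[0,0.6,0],0],[[0,0,0],[0,0.6,0],0]]}}

```text
t: 3.58
ee_pos: [0.6166, -0.2085, 0.0778]
orientation: [-0.658, 0.753, -0.003, 0.004]
force: [22.4, -3.6, -18.3]
width: 0.0335
```

>>> {"op": "carry_out", "data": {"motion": [[[0,0,0],[0,0,0],1],[[0,0,0],[0,0,0],1],[[0,0,0],[0,0,0],1],[[0,0,0],[0,0,0],1],[[0,0,0],[0,0,0],1]]}}

```text
t: 4.0
ee_pos: [0.616, -0.2087, 0.0778]
orientation: [-0.658, 0.753, -0.003, 0.003]
force: [-0.0, -0.7, 0.1]
width: 0.0631
```

>>> {"op": "carry_out", "data": {"motion": [[[0,0,0],[0,0,0],1],[[0,0,0],[0,0,0],1],[[0,0,0],[0,0,0],1]]}}

```text
t: 4.25
ee_pos: [0.6159, -0.2088, 0.0779]
orientation: [-0.658, 0.753, -0.003, 0.003]
force: [-0.2, 0.0, 0.5]
width: 0.0833
```

>>> {"op": "carry_out", "data": {"motion": [[[0,0,0],[0,0,-4],1],[[0,0,0],[0,0,-8],1],[[0,0,0],[0,0,-12],1],[[0,0,0],[0,0,-12],1]]}}

```text
t: 4.58
ee_pos: [0.6186, -0.21, 0.2068]
orientation: [-0.658, 0.753, -0.008, 0.007]
force: [1.3, 0.2, 0.3]
width: 0.0878
```

```bash
python3 - <<'E'
from h import *
pic('side','s3.png'); pic('top','t3.png')
a=cv2.imread('pics/raw_s3.png')[110:180,220:300]
cv2.imwrite('pics/k3.png',cv2.resize(a,None,fx=6,fy=6,interpolation=cv2.INTER_CUBIC))
K=np.array([.641,-.213,.075])
for d in(0,.01,.02): print(px('side',K+d*np.array([-.991,.134,0])))
hsv=cv2.cvtColor(cv2.imread('pics/raw_s3.png'),cv2.COLOR_BGR2HSV)
for nm in('s0','s3'):
    hsv=cv2.cvtColor(cv2.imread(f'pics/raw_{nm}.png'),cv2.COLOR_BGR2HSV)[135:160,245:285]; m=((hsv[...,0]<6)|(hsv[...,0]>170))&(hsv[...,1]>150); y,x=np.where(m); print(nm,len(x),x.mean()+245,y.mean()+135)
# lid grasp
yl=.106; c=np.array([.545,.082,0]); Rz=R.from_euler('z',yl)
T=c+Rz.apply([0,-.068,0])+[0,0,.102]; print('tab tcp',T)
s=bot.observe()['ee_pos'];A=T+[0,0,.09]; 
for y in(yl-np.pi/2,yl+np.pi/2): plan([((s+A)/2,down(y)),(A,None),(T,None)])
E
```

```text
[[261.80506713 144.8058587 ]]
[[264.17273185 145.54445   ]]
[[266.55293378 146.28676645]]
s0 24 261.2083333333333 142.91666666666666
s3 11 266.54545454545456 144.27272727272728
tab tcp [0.55219451 0.01438167 0.102     ]
turn [-0.013, -0.001, -0.24] shift [-10.65, 4.65, 0.35] rows 2.8
turn [0.0, 0.0, 0.0] shift [-11.45, 1.98, 0.41] rows 2.8
turn [0.0, 0.0, 0.0] shift [0.0, -0.0, 9.0] rows 2.2
turn [-0.002, 0.019, 2.901] shift [-10.65, 4.65, 0.35] rows 23.2
turn [0.0, 0.0, 0.0] shift [11.45, -1.98, 0.41] rows 2.8
turn [0.0, 0.0, 0.0] shift [0.0, -0.0, 9.0] rows 2.2
```

View pics/k3.png

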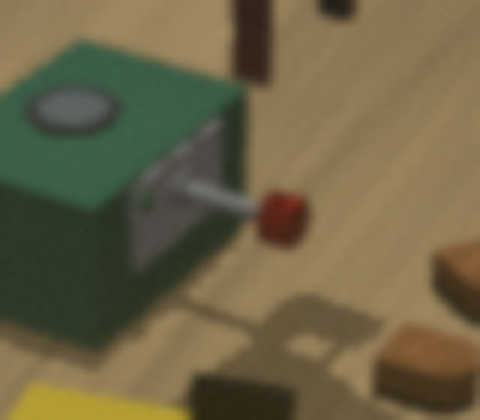

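>>> {"op": "carry_out", "data": {"motion": [[[0,0,-0.24],[-10.6,4.6,0],0.5],[[0,0,-0.24],[-10.6,4.6,0],0.5],[[0,0,-0.24],[-10.6,4.6,0],0.5],[[0,0,-0.24],[-10.6,4.6,0],0.5],[[0,0,-0.24],[-10.6,4.6,0],0.5]]}}

```text
t: 5.1
ee_pos: [0.5835, -0.0956, 0.1984]
orientation: [0.745, -0.667, 0.004, -0.003]
force: [0.2, 0.0, 0.2]
width: 0.0578
```

>>> {"op": "carry_out", "data": {"motion": [[[0,0,0],[-11.4,2,0],0.5],[[0,0,0],[-11.4,2,0],0.5],[[0,0,0],[-11.4,2,0],0.5],[[0,0,0],[-11.4,2,0],0.5],[[0,0,0],[-11.4,2,0],0.5]]}}

```text
t: 5.52
ee_pos: [0.5507, 0.0163, 0.1971]
orientation: [0.745, -0.667, 0.004, -0.003]
force: [0.3, -0.4, -0.6]
width: 0.0441
```

```bash
python3 - <<'E'
from h import *
s=bot.observe();print(s['t'],s['ee_pos'].round(4),s['width'])
yl=.106; T=np.array([.5522,.0144,.102])
plan([(T+[0,0,.05],down(yl-np.pi/2)),(T,None)])
E
```

```text
5.5167 [0.5507 0.0163 0.1971] 0.04406488497937652
turn [-0.009, -0.002, 0.006] shift [0.2, -0.08, 4.51] rows 1.1
turn [0.0, 0.0, 0.0] shift [0.0, -0.0, 5.0] rows 1.2
```

>>> {"op": "carry_out", "data": {"motion": [[[-0.009,0,0.006],[0.2,0,4],0.5],[[-0.009,0,0.006],[0.2,0,8],0.5],[[-0.009,0,0.006],[0.2,0,9.6],0.5],[[-0.009,0,0.006],[0.2,0,9.6],0.5],[[-0.009,0,0.006],[0.2,0,9.6],0]]}}

```text
t: 5.93
ee_pos: [0.5516, 0.0114, 0.0994]
orientation: [0.742, -0.67, 0.0, 0.002]
force: [0.1, -0.4, -0.1]
width: 0.0401
```

>>> {"op": "carry_out", "data": {"motion": [[[0,0,0],[0,0,0],0],[[0,0,0],[0,0,0],0],[[0,0,0],[0,0,0],0],[[0,0,0],[0,0,0],0],[[0,0,0],[0,0,0],0]]}}

```text
t: 6.35
ee_pos: [0.5517, 0.0114, 0.0998]
orientation: [0.742, -0.67, 0.0, 0.002]
force: [-1.5, 0.4, 0.4]
width: 0.0116
```

>>> {"op": "carry_out", "data": {"motion": [[[0,0,0],[0,0,0],0],[[0,0,0],[0,0,0],0],[[0,0,0],[0,0,0],0]]}}

```text
t: 6.6
ee_pos: [0.5516, 0.0114, 0.0999]
orientation: [0.742, -0.67, 0.0, 0.002]
force: [-0.9, -1.0, -0.1]
width: 0.0118
```

```bash
python3 - <<'E'
from h import *
s=bot.observe();print(s['t'],s['ee_pos'].round(4),s['width'],s['force'].round(1),R.from_quat(s['orientation']).as_matrix().round(4).tolist())
yl=.106; Rz=R.from_euler('z',yl); F=np.array([.545,.082,.072])+Rz.apply([0,.086,0]); F0=F
p=s['ee_pos']; r=R.from_quat(s['orientation']); 
wp=[]
for a in np.linspace(.06,.30,5):
    q=R.from_rotvec(-a*Rz.apply([1,0,0])); wp.append((F+q.apply(p-F),q*r))
for w in wp: rel(*w)
print('relative level after', )
E
```

```text
6.6 [0.5516 0.0114 0.0999] 0.0117903351626578 [-0.9 -1.  -0.1] [[0.1026, -0.9947, -0.0019], [-0.9947, -0.1026, -0.0032], [0.003, 0.0022, -1.0]]
turn [0.   0.06 0.  ] shift [-0.19  0.   -0.94] rows 0.5
turn [0.   0.12 0.  ] shift [-0.44  0.01 -1.86] rows 1.0
turn [0.001 0.18  0.   ] shift [-0.74  0.01 -2.77] rows 1.4
turn [0.001 0.24  0.001] shift [-1.1   0.01 -3.65] rows 1.9
turn [0.001 0.3   0.001] shift [-1.51  0.01 -4.52] rows 2.4
relative level after
```

>>> {"op": "carry_out", "data": {"motion": [[[0,0.06,0],[-0.2,0,-0.9],0],[[0,0.12,0],[-0.4,0,-1.8],0],[[0,0.18,0],[-0.7,0,-2.7],0],[[0,0.24,0],[-1.1,0,-3.6],0],[[0,0.24,0],[-1.1,0,-3.6],0]]}}

```text
t: 7.02
ee_pos: [0.5511, 0.0266, 0.1367]
orientation: [0.739, -0.663, 0.09, 0.081]
force: [-0.3, 0.9, -3.2]
width: 0.0118
```

>>> {"op": "carry_out", "data": {"motion": [[[0,0,0],[0,0,0],0],[[0,0,0],[0,0,0],0],[[0,0,0],[0,0,0],0]]}}

```text
t: 7.27
ee_pos: [0.5508, 0.0256, 0.1362]
orientation: [0.739, -0.663, 0.09, 0.081]
force: [-0.2, -0.5, -3.4]
width: 0.0115
```

```bash
python3 - <<'E'
from h import *
s=bot.observe();print(s['t'],s['ee_pos'].round(4),s['width'],s['force'].round(1))
pic('side','s4.png',(190,130,320,250),5)
E
```

```text
7.2667 [0.5508 0.0256 0.1362] 0.011488225588790377 [-0.2 -0.5 -3.4]
```

View pics/s4.png

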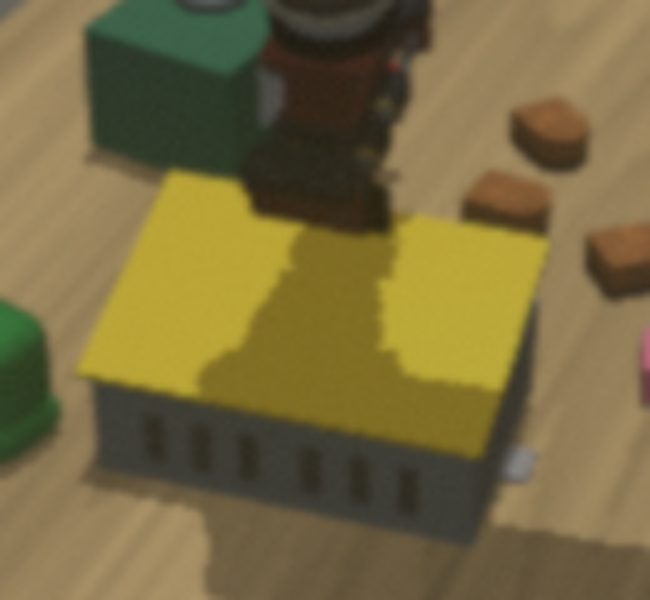

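```bash
python3 - <<'E'
from h import *
s=bot.observe()['ee_pos']; lv=down(.106-np.pi/2+.003)
B=np.array([.4866,.2694,.15])
plan([(s+[0,0,.1],None),([.5516,.06,.24],lv),([.519,.17,.2],None),(B,None),(B*[1,1,0]+[0,0,.045],None)])
E
```

```text
turn [0.0, 0.0, 0.0] shift [2.41, 0.01, -9.71] rows 2.4
turn [0.001, -0.243, -0.002] shift [-3.26, -0.45, -1.2] rows 1.9
turn [0.0, 0.0, 0.0] shift [-11.29, 2.04, 4.0] rows 2.9
turn [0.0, 0.0, 0.0] shift [-10.23, 2.14, 5.0] rows 2.8
turn [0.0, 0.0, 0.0] shift [-0.0, -0.0, 10.5] rows 2.5
```

>>> {"op": "carry_out", "data": {"motion": [[[0,0,0],[0.5,0,-2],0],[[0,0,0],[1,0,-4],0],[[0,0,0],[1.5,0,-6],0],[[0,0,0],[2,0,-8],0],[[0,0,0],[2.4,0,-9.7],0]]}}

```text
t: 7.73
ee_pos: [0.5509, 0.0238, 0.2371]
orientation: [0.738, -0.664, 0.09, 0.081]
force: [-0.0, 0.2, -3.3]
width: 0.0115
```

>>> {"op": "carry_out", "data": {"motion": [[[0,-0.05,0],[-0.7,0,-0.3],0],[[0,-0.1,0],[-1.4,-0.2,-0.6],0],[[0,-0.15,0],[-2.1,-0.3,-0.9],0],[[0,-0.2,0],[-2.7,-0.4,-1.1],0],[[0,-0.243,0],[-3.3,-0.45,-1.2],0]]}}

```text
t: 8.15
ee_pos: [0.552, 0.0577, 0.2409]
orientation: [0.742, -0.67, -0.001, -0.001]
force: [0.6, -0.3, -3.1]
width: 0.0119
```

>>> {"op": "carry_out", "data": {"motion": [[[0,0,0],[-2.2,0.4,0],0],[[0,0,0],[-4.4,0.8,1],0],[[0,0,0],[-6.6,1.2,2],0],[[0,0,0],[-9,1.6,3],0],[[0,0,0],[-11.3,2,4],0]]}}

```text
t: 8.57
ee_pos: [0.5205, 0.1675, 0.2005]
orientation: [0.741, -0.671, -0.002, -0.001]
force: [0.8, 0.3, -2.7]
width: 0.0113
```

>>> {"op": "carry_out", "data": {"motion": [[[0,0,0],[-3,0.6,1],0],[[0,0,0],[-6,1.2,2],0],[[0,0,0],[-8.5,1.8,3.5],0],[[0,0,0],[-10.2,2.1,5],0],[[0,0,0],[-10.2,2.1,5],0]]}}

```text
t: 8.98
ee_pos: [0.4865, 0.2696, 0.1478]
orientation: [0.743, -0.67, -0.003, 0.001]
force: [-1.2, -0.8, -3.5]
width: 0.012
```

```bash
python3 - <<'E'
from h import *
s=bot.observe();print(s['t'],s['ee_pos'].round(4),s['width'],s['force'].round(1))
B=np.array([.4866,.2694,.15]); lv=down(.109-np.pi/2)
plan([(B*[1,1,0]+[0,0,.05],lv),(B*[1,1,0]+[0,0,.036],lv)])
pic('side','s5.png',(130,100,390,295),3)
E
```

```text
8.9833 [0.4865 0.2696 0.1478] 0.011953940133909212 [-1.2 -0.8 -3.5]
turn [0.006, 0.004, -0.006] shift [0.06, -0.06, 9.78] rows 2.3
turn [0.0, 0.0, 0.0] shift [-0.0, -0.0, 1.4] rows 0.3
```

View pics/s5.png

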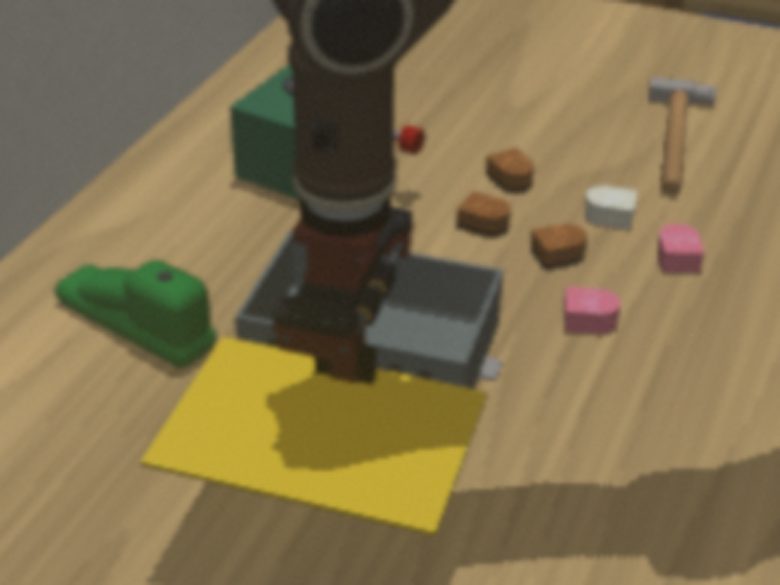

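>>> {"op": "carry_out", "data": {"motion": [[[0.006,0.004,0],[0,0,3],0],[[0.006,0.004,0],[0,0,6],0],[[0.006,0.004,0],[0,0,8],0],[[0.006,0.004,0],[0,0,9.5],0],[[0.006,0.004,0],[0,0,10.3],0]]}}

```text
t: 9.45
ee_pos: [0.4878, 0.2649, 0.0443]
orientation: [0.741, -0.672, 0.001, 0.001]
force: [0.1, -0.6, -2.2]
width: 0.0124
```

```bash
python3 - <<'E'
from h import *
s=bot.observe();print(s['t'],s['ee_pos'].round(4),s['width'],s['force'].round(1))
E
```

```text
9.45 [0.4878 0.2649 0.0443] 0.012372577304301021 [ 0.1 -0.6 -2.2]
```

>>> {"op": "carry_out", "data": {"motion": [[[0,0,0],[0,0,0.4],0],[[0,0,0],[0,0,0.7],0],[[0,0,0],[0,0,0.8],0],[[0,0,0],[0,0,0.8],0]]}}

```text
t: 9.78
ee_pos: [0.4885, 0.2647, 0.037]
orientation: [0.741, -0.672, 0.001, 0.001]
force: [0.1, -0.5, -3.1]
width: 0.0117
```

>>> {"op": "carry_out", "data": {"motion": [[[0,0,0],[0,0,0],0.5],[[0,0,0],[0,0,0],0.5],[[0,0,0],[0,0,0],0.5],[[0,0,0],[0,0,0],0.5],[[0,0,0],[0,0,0],0.5]]}}

```text
t: 10.2
ee_pos: [0.4887, 0.265, 0.0374]
orientation: [0.741, -0.672, 0.001, 0.0]
force: [-0.1, 0.0, -0.1]
width: 0.0416
```

>>> {"op": "carry_out", "data": {"motion": [[[0,0,0],[0,0,-3],0.7],[[0,0,0],[0,0,-7],0.7],[[0,0,0],[0,0,-11],0.7],[[0,0,0],[0,0,-15],0.7],[[0,0,0],[0,0,-17],0.7]]}}

```text
t: 10.62
ee_pos: [0.4898, 0.2664, 0.2126]
orientation: [0.741, -0.672, 0.002, -0.003]
force: [0.6, 0.7, -0.2]
width: 0.0611
```

```bash
python3 - <<'E'
from h import *
s=bot.observe();print(s['t'],s['ee_pos'].round(4),s['width'],s['force'].round(1))
pic('side','s6.png'); pic('top','t6.png')
im=cv2.imread('pics/raw_t6.png')
for h in heels(im): print(np.round(h[:3],1),h[3].round(3),round(h[4],2))
a=cv2.resize(im[130:290,180:380],None,fx=2.5,fy=2.5,interpolation=cv2.INTER_CUBIC)
b=cv2.resize(cv2.imread('pics/raw_s6.png')[110:310,170:290],None,fx=2,fy=2,interpolation=cv2.INTER_CUBIC)
cv2.imwrite('pics/c6.png',np.hstack([a,b]))
E
```

```text
10.6167 [0.4898 0.2664 0.2126] 0.06113568349415604 [ 0.6  0.7 -0.2]
[314.  237.  156.5] [ 0.412 -0.157  7.071] 0.07
[318.6 213.6 146. ] [ 0.513 -0.18  -0.082] 0.1
[348.4 210.8 153.5] [ 0.516 -0.285  5.561] 0.1
```

View pics/c6.png

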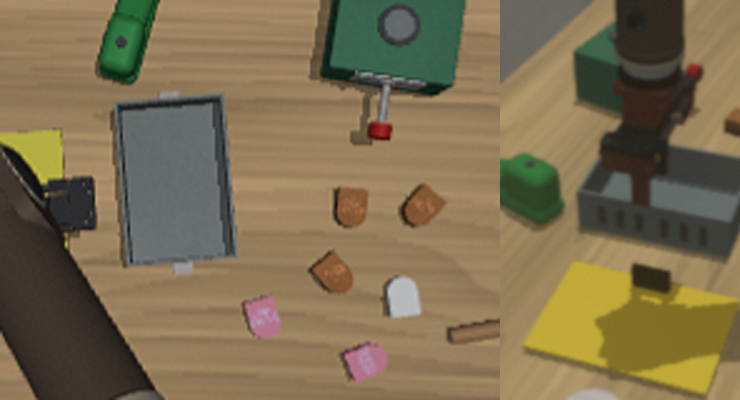

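```bash
cat >> h.py <<'E'
def go(p,yaw,z):
    "plan from the current pose: over p at height z"
    s=bot.observe(); p=np.array([*p[:2],z]); n=int(np.ceil(np.linalg.norm(p-s['ee_pos'])/.17))
    dy=(R.from_quat(s['orientation']).inv()*down(yaw)).magnitude(); n=max(n,int(np.ceil(dy/.6)))
    k=R.from_quat(s['orientation']); dr=(k.inv()*down(yaw)).as_rotvec()
    plan([(s['ee_pos']+(p-s['ee_pos'])*i/n, k*R.from_rotvec(dr*i/n)) for i in range(1,n+1)])
E
python3 - <<'E'
from h import *
P=world('top',[[226.8,170.8],[268.8,168],[274.4,232.4],[230,236]],.072); print(P.round(3),P.mean(0))
go([.412,-.157],-.787,.15)
c,s=np.cos(.106),np.sin(.106)
for x in(-.068,0,.068): print(x,(.545+x*c,.082+x*s))
E
```

```text
[[ 0.653  0.169  0.072]
 [ 0.667  0.017  0.072]
 [ 0.435 -0.009  0.072]
 [ 0.417  0.15   0.072]] [0.54305947 0.08164198 0.072     ]
turn [-0.003, -0.001, -0.229] shift [13.8, 3.99, 2.02] rows 3.5
turn [-0.003, -0.001, -0.229] shift [12.54, 7.01, 2.03] rows 3.5
turn [-0.003, -0.001, -0.229] shift [10.63, 9.67, 2.04] rows 3.5
-0.068 (np.float64(0.4773816664321391), np.float64(0.07480549060008346))
0 (np.float64(0.545), np.float64(0.082))
0.068 (np.float64(0.612618333567861), np.float64(0.08919450939991655))
```

>>> {"op": "carry_out", "data": {"motion": [[[0,0,-0.229],[13.8,4,2],0.7],[[0,0,-0.229],[13.8,4,2],0.7],[[0,0,-0.229],[13.8,4,2],0.7],[[0,0,-0.229],[13.8,4,2],0.7]]}}

```text
t: 11.05
ee_pos: [0.4621, 0.1199, 0.1898]
orientation: [0.812, -0.584, 0.002, -0.001]
force: [0.1, -0.0, -0.0]
width: 0.0615
```

>>> {"op": "carry_out", "data": {"motion": [[[0,0,-0.229],[12.5,7,2],0.7],[[0,0,-0.229],[12.5,7,2],0.7],[[0,0,-0.229],[12.5,7,2],0.7],[[0,0,-0.229],[12.5,7,2],0.7]]}}

```text
t: 11.38
ee_pos: [0.4338, -0.0236, 0.1685]
orientation: [0.873, -0.488, 0.002, -0.0]
force: [1.3, 0.1, -0.4]
width: 0.0614
```

>>> {"op": "carry_out", "data": {"motion": [[[0,0,-0.229],[10.6,9.7,2],0.7],[[0,0,-0.229],[10.6,9.7,2],0.7],[[0,0,-0.229],[10.6,9.7,2],0.7],[[0,0,-0.229],[10.6,9.7,2],0.7],[[0,0,-0.229],[10.6,9.7,2],0.7]]}}

```text
t: 11.8
ee_pos: [0.4036, -0.171, 0.147]
orientation: [0.922, -0.388, 0.001, 0.002]
force: [0.8, -0.2, 0.4]
width: 0.0615
```

```bash
python3 - <<'E'
from h import *
s=bot.observe();print(s['t'],s['ee_pos'].round(4),s['width'],s['force'].round(1))
plan([([.412,-.157,.07],down(-.787)),([.412,-.157,.026],None)])
E
```

```text
11.8 [ 0.4036 -0.171   0.147 ] 0.061532024274268945 [ 0.8 -0.2  0.4]
turn [0.002, -0.003, -0.011] shift [-0.44, -1.6, 7.7] rows 1.9
turn [0.0, 0.0, 0.0] shift [-0.0, -0.0, 4.4] rows 1.1
```

>>> {"op": "carry_out", "data": {"motion": [[[0,0,-0.011],[-0.4,-1.6,2],0.7],[[0,0,-0.011],[-0.4,-1.6,4],0.7],[[0,0,-0.011],[-0.4,-1.6,6],0.7],[[0,0,-0.011],[-0.4,-1.6,6],0.7]]}}

```text
t: 12.13
ee_pos: [0.4097, -0.1562, 0.0835]
orientation: [0.924, -0.383, -0.002, 0.002]
force: [-0.7, -0.8, -0.7]
width: 0.0612
```

```bash
python3 - <<'E'
from h import *
s=bot.observe();print(s['t'],s['ee_pos'].round(4))
plan([([.412,-.157,.026],down(-.787))])
E
```

```text
12.1333 [ 0.4097 -0.1562  0.0835]
turn [0.006, 0.003, 0.001] shift [0.23, -0.14, 5.75] rows 1.4
```

Descend, grip, lift.

>>> {"op": "carry_out", "data": {"motion": [[[0,0,0],[0.2,-0.1,2],0.7],[[0,0,0],[0.2,-0.1,4],0.7],[[0,0,0],[0.2,-0.1,5.4],0.7],[[0,0,0],[0.2,-0.1,5.6],0.7],[[0,0,0],[0.2,-0.1,5.6],0]]}}

```text
t: 12.55
ee_pos: [0.4109, -0.1567, 0.0272]
orientation: [0.924, -0.383, -0.004, 0.002]
force: [-0.8, 0.7, 0.7]
width: 0.0577
```

>>> {"op": "carry_out", "data": {"motion": [[[0,0,0],[0,0,0],0],[[0,0,0],[0,0,0],0],[[0,0,0],[0,0,0],0],[[0,0,0],[0,0,0],0],[[0,0,0],[0,0,0],0]]}}

```text
t: 12.97
ee_pos: [0.4116, -0.1568, 0.0282]
orientation: [0.924, -0.383, -0.003, 0.002]
force: [-1.3, 0.5, 6.7]
width: 0.0438
```

>>> {"op": "carry_out", "data": {"motion": [[[0,0,0],[0,0,-2],0],[[0,0,0],[0,0,-5],0],[[0,0,0],[0,0,-8],0],[[0,0,0],[0,0,-11],0],[[0,0,0],[0,0,-13],0]]}}

```text
t: 13.38
ee_pos: [0.413, -0.1568, 0.1612]
orientation: [0.924, -0.383, -0.001, 0.002]
force: [0.6, 0.0, -1.1]
width: 0.0441
```

```bash
python3 - <<'E'
from h import *
s=bot.observe();print(s['t'],s['ee_pos'].round(4),s['width'])
go([.477,.075],.106,.155)
E
```

```text
13.3833 [ 0.413  -0.1568  0.1612] 0.04411994444554328
turn [0.002, 0.001, -0.446] shift [-5.94, -10.45, 0.27] rows 3.6
turn [0.002, 0.001, -0.446] shift [-0.85, -11.99, 0.28] rows 3.6
```

>>> {"op": "carry_out", "data": {"motion": [[[0,0,-0.09],[-1.2,-2.1,0],0],[[0,0,-0.18],[-2.4,-4.2,0],0],[[0,0,-0.27],[-3.6,-6.3,0],0],[[0,0,-0.36],[-4.8,-8.4,0],0],[[0,0,-0.446],[-5.9,-10.4,0],0]]}}

```text
t: 13.8
ee_pos: [0.4449, -0.0404, 0.1613]
orientation: [0.986, -0.167, -0.001, 0.001]
force: [0.9, 1.1, -1.1]
width: 0.0441
```

>>> {"op": "carry_out", "data": {"motion": [[[0,0,-0.1],[-0.2,-3,0],0],[[0,0,-0.2],[-0.4,-6,0],0],[[0,0,-0.3],[-0.6,-9,0],0],[[0,0,-0.446],[-0.8,-11.5,0],0],[[0,0,-0.446],[-0.8,-11.5,0],0]]}}

```text
t: 14.22
ee_pos: [0.4761, 0.0763, 0.1615]
orientation: [0.998, 0.061, -0.001, -0.0]
force: [-0.3, -0.6, -1.9]
width: 0.0443
```

```bash
python3 - <<'E'
from h import *
s=bot.observe();print(s['t'],s['ee_pos'].round(4),s['width'])
go([.477,.075],.106,.085)
E
```

```text
14.2167 [0.4761 0.0763 0.1615] 0.04427525963827977
turn [-0.0, 0.001, 0.017] shift [0.08, 0.14, 7.65] rows 1.8
```

>>> {"op": "carry_out", "data": {"motion": [[[0,0,0.017],[0.1,0.1,1.5],0],[[0,0,0.017],[0.1,0.1,3],0],[[0,0,0.017],[0.1,0.1,5],0],[[0,0,0.017],[0.1,0.1,7],0],[[0,0,0.017],[0.1,0.1,8],0]]}}

```text
t: 14.63
ee_pos: [0.476, 0.0745, 0.0799]
orientation: [0.999, 0.052, -0.002, 0.0]
force: [-0.2, 0.7, -0.8]
width: 0.0443
```

>>> {"op": "carry_out", "data": {"motion": [[[0,0,0],[0,0,1.5],0],[[0,0,0],[0,0,3],0],[[0,0,0],[0,0,3.8],0],[[0,0,0],[0,0,4.2],0],[[0,0,0],[0,0,4.2],0]]}}

```text
t: 15.05
ee_pos: [0.4755, 0.0742, 0.0376]
orientation: [0.999, 0.052, -0.002, 0.0]
force: [-0.3, -0.3, -2.0]
width: 0.0442
```

```bash
python3 - <<'E'
from h import *
s=bot.observe();print(s['t'],s['ee_pos'].round(4),s['width'],s['force'].round(1))
E
```

```text
15.05 [0.4755 0.0742 0.0376] 0.044234788932101046 [-0.3 -0.3 -2. ]
```

>>> {"op": "carry_out", "data": {"motion": [[[0,0,0],[0,0,0.2],0],[[0,0,0],[0,0,0.4],0],[[0,0,0],[0,0,0.4],0],[[0,0,0],[0,0,0.4],0.6],[[0,0,0],[0,0,0.4],0.6]]}}

```text
t: 15.47
ee_pos: [0.4758, 0.0743, 0.034]
orientation: [0.999, 0.052, -0.002, 0.0]
force: [0.4, -0.4, 0.1]
width: 0.0517
```

>>> {"op": "carry_out", "data": {"motion": [[[0,0,0],[0,0,0],0.6],[[0,0,0],[0,0,0],0.6],[[0,0,0],[0,0,-2],0.6],[[0,0,0],[0,0,-4],0.6],[[0,0,0],[0,0,-7],0.6]]}}

```text
t: 15.88
ee_pos: [0.4748, 0.0741, 0.1034]
orientation: [0.999, 0.052, -0.004, 0.0]
force: [0.4, -0.2, 0.4]
width: 0.0526
```

>>> {"op": "carry_out", "data": {"motion": [[[0,0,0],[0,0,-3],0.7],[[0,0,0],[0,0,-6],0.7]]}}

```text
t: 16.05
ee_pos: [0.4747, 0.0742, 0.1647]
orientation: [0.999, 0.052, -0.004, 0.0]
force: [0.4, -1.1, -0.5]
width: 0.0607
```

```bash
python3 - <<'E'
from h import *
s=bot.observe();print(s['t'],s['ee_pos'].round(4),s['width'],s['force'].round(1))
go([.513,-.18],1.48,.155)
E
```

```text
16.05 [0.4747 0.0742 0.1647] 0.06066358740735117 [ 0.4 -1.1 -0.5]
turn [-0.002, 0.002, -0.458] shift [0.39, 8.56, 0.32] rows 3.7
turn [-0.002, 0.002, -0.458] shift [-3.44, 7.85, 0.33] rows 3.7
turn [-0.002, 0.002, -0.458] shift [-6.56, 5.51, 0.33] rows 3.7
```

>>> {"op": "carry_out", "data": {"motion": [[[0,0,-0.458],[0.4,8.6,0],0.7],[[0,0,-0.458],[0.4,8.6,0],0.7],[[0,0,-0.458],[0.4,8.6,0],0.7],[[0,0,-0.458],[0.4,8.6,0],0.7],[[0,0,-0.458],[0.4,8.6,0],0.7]]}}

```text
t: 16.47
ee_pos: [0.4877, -0.0122, 0.1648]
orientation: [0.96, 0.279, -0.004, -0.0]
force: [0.1, 0.5, -0.3]
width: 0.0612
```

>>> {"op": "carry_out", "data": {"motion": [[[0,0,-0.458],[-3.4,7.8,0],0.7],[[0,0,-0.458],[-3.4,7.8,0],0.7],[[0,0,-0.458],[-3.4,7.8,0],0.7],[[0,0,-0.458],[-3.4,7.8,0],0.7],[[0,0,-0.458],[-3.4,7.8,0],0.7]]}}

```text
t: 16.88
ee_pos: [0.5007, -0.0966, 0.1646]
orientation: [0.872, 0.49, -0.004, -0.002]
force: [-0.0, -0.2, 0.1]
width: 0.0612
```

>>> {"op": "carry_out", "data": {"motion": [[[0,0,-0.458],[-6.5,5.5,0],0.7],[[0,0,-0.458],[-6.5,5.5,0],0.7],[[0,0,-0.458],[-6.5,5.5,0],0.7],[[0,0,-0.458],[-6.5,5.5,0],0.7],[[0,0,-0.458],[-6.5,5.5,0],0.7]]}}

```text
t: 17.3
ee_pos: [0.5139, -0.1803, 0.1644]
orientation: [0.739, 0.674, -0.003, -0.003]
force: [0.2, 0.7, 0.4]
width: 0.0612
```

```bash
python3 - <<'E'
from h import *
s=bot.observe();print(s['t'],s['ee_pos'].round(4),s['width'],s['force'].round(1))
go([.513,-.18],1.48,.08)
pic('side','s7.png'); pic('top','t7.png')
a=cv2.imread('pics/raw_s7.png')[110:250,190:350]
cv2.imwrite('pics/c7.png',cv2.resize(a,None,fx=4,fy=4,interpolation=cv2.INTER_CUBIC))
E
```

```text
17.3 [ 0.5139 -0.1803  0.1644] 0.06123976779721446 [0.2 0.7 0.4]
turn [-0.008, 0.001, -0.001] shift [0.03, -0.02, 8.44] rows 2.0
```

View pics/c7.png

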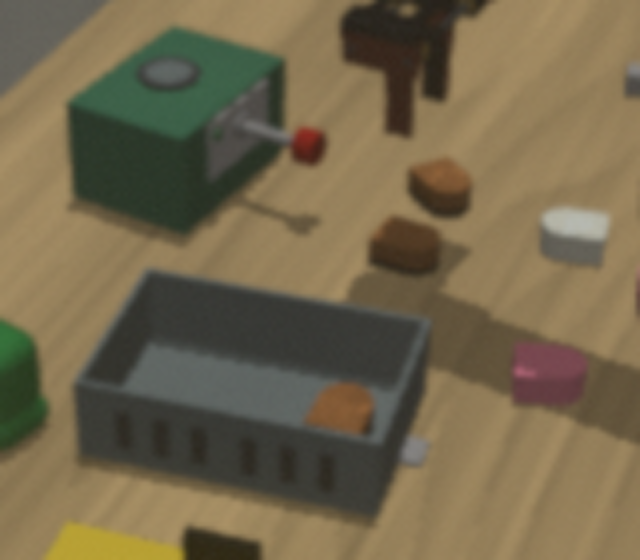

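>>> {"op": "carry_out", "data": {"motion": [[[-0.008,0,0],[0,0,3],0.7],[[-0.008,0,0],[0,0,6],0.7],[[-0.008,0,0],[0,0,8],0.7],[[-0.008,0,0],[0,0,9.5],0.7],[[-0.008,0,0],[0,0,9.5],0.7]]}}

```text
t: 17.82
ee_pos: [0.5114, -0.1776, 0.0669]
orientation: [0.741, 0.672, -0.001, -0.002]
force: [-0.2, -0.1, -0.3]
width: 0.0612
```

>>> {"op": "carry_out", "data": {"motion": [[[0,0,0],[0,0,1.5],0.7],[[0,0,0],[0,0,3],0.7],[[0,0,0],[0,0,4],0.7],[[0,0,0],[0,0,4],0.7],[[0,0,0],[0,0,4],0]]}}

```text
t: 18.23
ee_pos: [0.5115, -0.1771, 0.0273]
orientation: [0.741, 0.671, -0.001, -0.002]
force: [-0.3, -0.1, 0.9]
width: 0.058
```

>>> {"op": "carry_out", "data": {"motion": [[[0,0,0],[0,0,0],0],[[0,0,0],[0,0,0],0],[[0,0,0],[0,0,0],0],[[0,0,0],[0,0,0],0],[[0,0,0],[0,0,0],0]]}}

```text
t: 18.65
ee_pos: [0.5123, -0.1772, 0.0285]
orientation: [0.741, 0.671, -0.001, -0.001]
force: [-1.6, 0.3, 6.7]
width: 0.044
```

>>> {"op": "carry_out", "data": {"motion": [[[0,0,0],[0,0,-2],0],[[0,0,0],[0,0,-5],0],[[0,0,0],[0,0,-8],0],[[0,0,0],[0,0,-11],0],[[0,0,0],[0,0,-13],0]]}}

```text
t: 19.07
ee_pos: [0.5134, -0.1774, 0.1615]
orientation: [0.741, 0.671, -0.0, 0.0]
force: [-0.1, -0.7, -0.8]
width: 0.0439
```

```bash
python3 - <<'E'
from h import *
s=bot.observe();print(s['t'],s['ee_pos'].round(4),s['width'],s['force'].round(1))
go([.612,.089],.106,.16)
E
```

```text
19.0667 [ 0.5134 -0.1774  0.1615] 0.043892235697390695 [-0.1 -0.7 -0.8]
turn [0.0, 0.0, 0.455] shift [9.16, 2.39, 0.04] rows 3.6
turn [0.0, 0.0, 0.455] shift [9.28, -1.88, 0.05] rows 3.6
turn [0.0, 0.0, 0.455] shift [7.51, -5.77, 0.05] rows 3.6
```

>>> {"op": "carry_out", "data": {"motion": [[[0,0,0.1],[2.3,0.6,0],0],[[0,0,0.2],[4.6,1.2,0],0],[[0,0,0.3],[6.9,1.8,0],0],[[0,0,0.455],[9.2,2.4,0],0],[[0,0,0.455],[9.2,2.4,0],0]]}}

```text
t: 19.48
ee_pos: [0.5478, -0.0826, 0.1622]
orientation: [0.874, 0.486, 0.001, -0.001]
force: [0.5, 0.8, -1.5]
width: 0.0435
```

>>> {"op": "carry_out", "data": {"motion": [[[0,0,0.1],[2.3,-0.4,0],0],[[0,0,0.2],[4.6,-0.9,0],0],[[0,0,0.3],[6.9,-1.4,0],0],[[0,0,0.455],[9.3,-1.9,0],0],[[0,0,0.455],[9.3,-1.9,0],0]]}}

```text
t: 19.9
ee_pos: [0.5819, 0.0126, 0.1629]
orientation: [0.961, 0.275, 0.002, -0.002]
force: [0.2, 0.8, -0.1]
width: 0.0438
```

>>> {"op": "carry_out", "data": {"motion": [[[0,0,0.1],[2,-1.4,0],0],[[0,0,0.2],[4,-2.9,0],0],[[0,0,0.3],[6,-4.5,0],0],[[0,0,0.455],[7.5,-5.8,0],0],[[0,0,0.455],[7.5,-5.8,0],0]]}}

```text
t: 20.32
ee_pos: [0.6151, 0.1074, 0.1638]
orientation: [0.999, 0.05, 0.002, -0.004]
force: [-1.5, 0.3, -0.1]
width: 0.0435
```

```bash
python3 - <<'E'
from h import *
s=bot.observe();print(s['t'],s['ee_pos'].round(4),s['width'],s['force'].round(1))
go([.612,.089],.106,.034)
E
```

```text
20.3167 [0.6151 0.1074 0.1638] 0.0434950045103498 [-1.5  0.3 -0.1]
turn [-0.008, -0.005, -0.006] shift [-0.56, 1.91, 12.96] rows 3.1
```

>>> {"op": "carry_out", "data": {"motion": [[[-0.008,-0.005,-0.006],[-0.3,1,0],0],[[-0.008,-0.005,-0.006],[-0.5,1.9,2],0],[[-0.008,-0.005,-0.006],[-0.5,1.9,4],0],[[-0.008,-0.005,-0.006],[-0.5,1.9,5],0],[[-0.008,-0.005,-0.006],[-0.5,1.9,5],0]]}}

```text
t: 20.73
ee_pos: [0.6105, 0.0869, 0.1113]
orientation: [0.999, 0.053, -0.002, 0.0]
force: [0.4, 0.6, 0.3]
width: 0.044
```

```bash
python3 - <<'E'
from h import *
s=bot.observe();print(s['t'],s['ee_pos'].round(4),s['width'],s['force'].round(1))
go([.612,.089],.106,.034)
E
```

```text
20.7333 [0.6105 0.0869 0.1113] 0.04397569288790948 [0.4 0.6 0.3]
turn [0.0, 0.005, 0.0] shift [0.21, -0.19, 7.73] rows 1.9
```

>>> {"op": "carry_out", "data": {"motion": [[[0,0,0],[0.1,-0.1,2],0],[[0,0,0],[0.1,-0.2,4],0],[[0,0,0],[0.1,-0.2,6],0],[[0,0,0],[0.1,-0.2,7.2],0],[[0,0,0],[0.1,-0.2,7.5],0]]}}

```text
t: 21.15
ee_pos: [0.61, 0.0886, 0.0349]
orientation: [0.999, 0.053, -0.004, 0.0]
force: [-0.6, -0.9, -0.4]
width: 0.0437
```

>>> {"op": "carry_out", "data": {"motion": [[[0,0,0],[0,0,0.2],0],[[0,0,0],[0,0,0.2],0],[[0,0,0],[0,0,0.2],0.6],[[0,0,0],[0,0,0.2],0.6],[[0,0,0],[0,0,0.2],0.6]]}}

```text
t: 21.57
ee_pos: [0.6106, 0.0886, 0.0337]
orientation: [0.999, 0.053, -0.003, 0.0]
force: [-0.7, -0.1, -0.4]
width: 0.0527
```

>>> {"op": "carry_out", "data": {"motion": [[[0,0,0],[0,0,0],0.6],[[0,0,0],[0,0,-2],0.6],[[0,0,0],[0,0,-5],0.6],[[0,0,0],[0,0,-9],0.6],[[0,0,0],[0,0,-13],0.7]]}}

```text
t: 21.98
ee_pos: [0.6106, 0.0886, 0.1648]
orientation: [0.999, 0.053, -0.004, 0.0]
force: [1.2, 0.2, 0.1]
width: 0.0568
```

```bash
python3 - <<'E'
from h import *
s=bot.observe();print(s['t'],s['ee_pos'].round(4),s['width'],s['force'].round(1))
pic('top','t8.png')
for h in heels(cv2.imread('pics/raw_t8.png')): print(np.round(h[:3],1),h[3].round(3),round(h[4],2))
go([.516,-.285],.85,.155)
E
```

```text
21.9833 [0.6106 0.0886 0.1648] 0.05680404575111858 [1.2 0.2 0.1]
[348.3 210.1 152.5] [ 0.516 -0.285  5.558] 0.1
turn [0.0, -0.002, -0.248] shift [-4.61, 12.07, 0.6] rows 3.1
turn [0.0, -0.002, -0.248] shift [-7.43, 10.57, 0.61] rows 3.1
turn [0.0, -0.002, -0.248] shift [-9.79, 8.43, 0.62] rows 3.1
```

>>> {"op": "carry_out", "data": {"motion": [[[0,0,-0.248],[-4.6,12,0],0.7],[[0,0,-0.248],[-4.6,12,0],0.7],[[0,0,-0.248],[-4.6,12,0],0.7],[[0,0,-0.248],[-4.6,12,0],0.7],[[0,0,-0.248],[-4.6,12,0],0.7]]}}

```text
t: 22.45
ee_pos: [0.5816, -0.0384, 0.1742]
orientation: [0.985, 0.173, 0.003, 0.001]
force: [0.0, 0.9, -0.1]
width: 0.0615
```

>>> {"op": "carry_out", "data": {"motion": [[[0,0,-0.248],[-7.4,10.6,0],0.7],[[0,0,-0.248],[-7.4,10.6,0],0.7],[[0,0,-0.248],[-7.4,10.6,0],0.7],[[0,0,-0.248],[-7.4,10.6,0],0.7],[[0,0,-0.248],[-7.4,10.6,0],0.7]]}}

```text
t: 22.87
ee_pos: [0.5476, -0.1663, 0.1739]
orientation: [0.957, 0.291, 0.002, 0.001]
force: [-0.0, 0.6, 0.0]
width: 0.0618
```

>>> {"op": "carry_out", "data": {"motion": [[[0,0,-0.248],[-9.8,8.4,0],0.7],[[0,0,-0.248],[-9.8,8.4,0],0.7],[[0,0,-0.248],[-9.8,8.4,0],0.7],[[0,0,-0.248],[-9.8,8.4,0],0.7],[[0,0,-0.248],[-9.8,8.4,0],0.7]]}}

```text
t: 23.28
ee_pos: [0.5127, -0.2926, 0.1736]
orientation: [0.914, 0.405, 0.002, 0.002]
force: [0.1, -0.2, 0.5]
width: 0.0613
```

```bash
python3 - <<'E'
from h import *
s=bot.observe();print(s['t'],s['ee_pos'].round(4),s['width'],s['force'].round(1))
go([.516,-.285],.848,.07)
E
```

```text
23.2833 [ 0.5127 -0.2926  0.1736] 0.06128242303779027 [ 0.1 -0.2  0.5]
turn [0.005, -0.002, -0.014] shift [0.77, -0.32, 10.36] rows 2.5
```

>>> {"op": "carry_out", "data": {"motion": [[[0.005,0,-0.014],[0.7,-0.3,3],0.7],[[0.005,0,-0.014],[0.7,-0.3,6],0.7],[[0.005,0,-0.014],[0.7,-0.3,8.5],0.7],[[0.005,0,-0.014],[0.7,-0.3,10],0.7],[[0.005,0,-0.014],[0.7,-0.3,10],0.7]]}}

```text
t: 23.7
ee_pos: [0.5155, -0.2807, 0.0702]
orientation: [0.911, 0.413, -0.0, -0.003]
force: [-0.5, -0.6, -0.6]
width: 0.0612
```

```bash
python3 - <<'E'
from h import *
s=bot.observe();print(s['t'],s['ee_pos'].round(4))
go([.516,-.285],.848,.027)
E
```

```text
23.7 [ 0.5155 -0.2807  0.0702]
turn [-0.006, -0.002, 0.003] shift [-0.3, 0.34, 4.32] rows 1.0
```

>>> {"op": "carry_out", "data": {"motion": [[[-0.006,0,0],[-0.2,0.3,1.5],0.7],[[-0.006,0,0],[-0.2,0.3,3],0.7],[[-0.006,0,0],[-0.2,0.3,4.3],0.7],[[-0.006,0,0],[-0.2,0.3,4.3],0.7],[[-0.006,0,0],[-0.2,0.3,4.3],0]]}}

```text
t: 24.12
ee_pos: [0.517, -0.2826, 0.0274]
orientation: [0.91, 0.414, 0.001, -0.001]
force: [0.1, -1.0, 0.2]
width: 0.0576
```

>>> {"op": "carry_out", "data": {"motion": [[[0,0,0],[0,0,0],0],[[0,0,0],[0,0,0],0],[[0,0,0],[0,0,0],0],[[0,0,0],[0,0,0],0],[[0,0,0],[0,0,0],0]]}}

```text
t: 24.53
ee_pos: [0.5179, -0.2826, 0.0286]
orientation: [0.91, 0.414, 0.002, -0.0]
force: [-1.2, 2.7, 6.4]
width: 0.0436
```

>>> {"op": "carry_out", "data": {"motion": [[[0,0,0],[0,0,-2],0],[[0,0,0],[0,0,-5],0],[[0,0,0],[0,0,-8],0],[[0,0,0],[0,0,-11],0],[[0,0,0],[0,0,-13],0]]}}

```text
t: 24.95
ee_pos: [0.518, -0.2833, 0.1617]
orientation: [0.911, 0.413, 0.003, 0.001]
force: [0.9, 0.3, -1.7]
width: 0.0436
```

```bash
python3 - <<'E'
from h import *
s=bot.observe();print(s['t'],s['ee_pos'].round(4),s['width'],s['force'].round(1))
pic('top','t9.png'); pic('side','s9.png')
a=cv2.resize(cv2.imread('pics/raw_t9.png')[150:290,200:400],None,fx=2,fy=2,interpolation=cv2.INTER_CUBIC)
b=cv2.resize(cv2.imread('pics/raw_s9.png')[110:250,190:350],None,fx=2,fy=2,interpolation=cv2.INTER_CUBIC)
cv2.imwrite('pics/c9.png',np.hstack([a,b]))
go([.544,.082],.106,.17)
E
```

```text
24.95 [ 0.518  -0.2833  0.1617] 0.04357801151807537 [ 0.9  0.3 -1.7]
turn [0.002, -0.003, 0.249] shift [9.73, -7.41, -0.25] rows 2.9
turn [0.002, -0.003, 0.249] shift [7.6, -9.58, -0.26] rows 2.9
turn [0.002, -0.003, 0.249] shift [5.01, -11.15, -0.25] rows 2.9
```

View pics/c9.png

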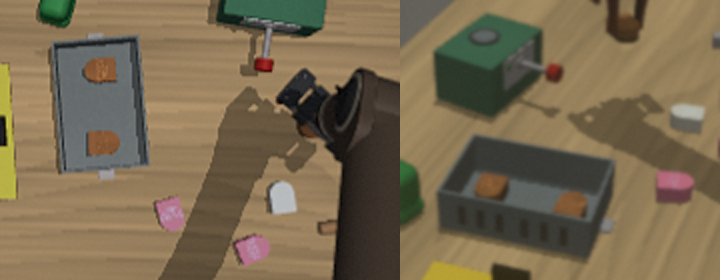

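>>> {"op": "carry_out", "data": {"motion": [[[0,0,0.08],[2.6,-2,0],0],[[0,0,0.16],[5.2,-4,0],0],[[0,0,0.249],[7.8,-6,0],0],[[0,0,0.249],[9.7,-7.4,0],0],[[0,0,0.249],[9.7,-7.4,0],0]]}}

```text
t: 25.47
ee_pos: [0.5276, -0.1559, 0.1619]
orientation: [0.954, 0.3, 0.004, 0.0]
force: [0.3, -0.6, -0.4]
width: 0.044
```

>>> {"op": "carry_out", "data": {"motion": [[[0,0,0.08],[2,-2.6,0],0],[[0,0,0.16],[4,-5.2,0],0],[[0,0,0.249],[6,-7.8,0],0],[[0,0,0.249],[7.6,-9.6,0],0],[[0,0,0.249],[7.6,-9.6,0],0]]}}

```text
t: 25.88
ee_pos: [0.5348, -0.0279, 0.1615]
orientation: [0.983, 0.183, 0.004, -0.001]
force: [0.7, 0.1, -0.9]
width: 0.0437
```

>>> {"op": "carry_out", "data": {"motion": [[[0,0,0.08],[1.4,-3,0],0],[[0,0,0.16],[2.8,-6,0],0],[[0,0,0.249],[4,-9,0],0],[[0,0,0.249],[5,-10.5,0],0],[[0,0,0.249],[5,-10.5,0],0]]}}

```text
t: 26.3
ee_pos: [0.5436, 0.0925, 0.1614]
orientation: [0.998, 0.062, 0.004, -0.003]
force: [0.0, -0.1, -1.5]
width: 0.0436
```

```bash
python3 - <<'E'
from h import *
s=bot.observe();print(s['t'],s['ee_pos'].round(4),s['width'],s['force'].round(1))
go([.544,.082],.106,.11)
E
```

```text
26.3 [0.5436 0.0925 0.1614] 0.0436000176336002 [ 0.  -0.1 -1.5]
turn [-0.005, -0.008, 0.018] shift [-0.13, 1.07, 5.13] rows 1.3
```

>>> {"op": "carry_out", "data": {"motion": [[[-0.005,-0.008,0.018],[-0.1,0.6,1],0],[[-0.005,-0.008,0.018],[-0.1,1,3],0],[[-0.005,-0.008,0.018],[-0.1,1,5],0],[[-0.005,-0.008,0.018],[-0.1,1,5.2],0],[[-0.005,-0.008,0.018],[-0.1,1,5.2],0]]}}

```text
t: 26.72
ee_pos: [0.543, 0.0805, 0.1074]
orientation: [0.999, 0.052, -0.002, 0.0]
force: [0.2, 0.5, -0.7]
width: 0.0437
```

```bash
python3 - <<'E'
from h import *
s=bot.observe();print(s['t'],s['ee_pos'].round(4),s['width'],s['force'].round(1))
go([.544,.082],.106,.034)
E
```

```text
26.7167 [0.543  0.0805 0.1074] 0.043719822514104494 [ 0.2  0.5 -0.7]
turn [0.001, 0.004, -0.002] shift [0.15, -0.14, 7.34] rows 1.8
```

>>> {"op": "carry_out", "data": {"motion": [[[0,0,0],[0.1,-0.1,2],0],[[0,0,0],[0.1,-0.1,4],0],[[0,0,0],[0.1,-0.1,6],0],[[0,0,0],[0.1,-0.1,7],0],[[0,0,0],[0.1,-0.1,7.2],0]]}}

```text
t: 27.13
ee_pos: [0.5429, 0.0806, 0.0343]
orientation: [0.999, 0.052, -0.003, 0.001]
force: [0.1, 0.2, -0.6]
width: 0.0438
```

>>> {"op": "carry_out", "data": {"motion": [[[0,0,0],[0,0,0.15],0],[[0,0,0],[0,0,0.15],0],[[0,0,0],[0,0,0.15],0.6],[[0,0,0],[0,0,0.15],0.6],[[0,0,0],[0,0,0.15],0.6]]}}

```text
t: 27.55
ee_pos: [0.5435, 0.0806, 0.0336]
orientation: [0.999, 0.052, -0.003, 0.001]
force: [-0.2, -0.1, -0.2]
width: 0.0523
```

>>> {"op": "carry_out", "data": {"motion": [[[0,0,0],[0,0,0],0.6],[[0,0,0],[0,0,-2],0.6],[[0,0,0],[0,0,-5],0.6],[[0,0,0],[0,0,-9],0.6],[[0,0,0],[0,0,-13],0.5]]}}

```text
t: 27.97
ee_pos: [0.5433, 0.0808, 0.1647]
orientation: [0.999, 0.052, -0.003, 0.001]
force: [1.4, -0.6, -0.7]
width: 0.0491
```

```bash
python3 - <<'E'
from h import *
s=bot.observe();print(s['t'],s['ee_pos'].round(4),s['width'],s['force'].round(1))
go([.4885,.2648],-1.465,.15)
E
```

```text
27.9667 [0.5433 0.0808 0.1647] 0.04914631300979187 [ 1.4 -0.6 -0.7]
turn [0.002, 0.002, 0.523] shift [-1.18, -6.29, 0.49] rows 4.2
turn [0.002, 0.002, 0.523] shift [-4.17, -4.86, 0.5] rows 4.2
turn [0.002, 0.002, 0.523] shift [-6.04, -2.13, 0.5] rows 4.2
```

>>> {"op": "carry_out", "data": {"motion": [[[0,0,0.523],[-1.2,-6.3,0],0.5],[[0,0,0.523],[-1.2,-6.3,0],0.5],[[0,0,0.523],[-1.2,-6.3,0],0.5],[[0,0,0.523],[-1.2,-6.3,0],0.5],[[0,0,0.523],[-1.2,-6.3,0],0.5]]}}

```text
t: 28.38
ee_pos: [0.5248, 0.1428, 0.1652]
orientation: [0.977, -0.211, -0.003, 0.001]
force: [-0.2, 0.1, 0.0]
width: 0.0438
```

>>> {"op": "carry_out", "data": {"motion": [[[0,0,0.523],[-4.2,-4.8,0],0.5],[[0,0,0.523],[-4.2,-4.8,0],0.5],[[0,0,0.523],[-4.2,-4.8,0],0.5],[[0,0,0.523],[-4.2,-4.8,0],0.5],[[0,0,0.523],[-4.2,-4.8,0],0.5]]}}

```text
t: 28.8
ee_pos: [0.5061, 0.2046, 0.1655]
orientation: [0.888, -0.459, -0.002, 0.002]
force: [0.1, -0.1, -0.4]
width: 0.0438
```

>>> {"op": "carry_out", "data": {"motion": [[[0,0,0.523],[-6,-2.1,0],0.5],[[0,0,0.523],[-6,-2.1,0],0.5],[[0,0,0.523],[-6,-2.1,0],0.5],[[0,0,0.523],[-6,-2.1,0],0.5],[[0,0,0.523],[-6,-2.1,0],0.5]]}}

```text
t: 29.22
ee_pos: [0.4882, 0.2664, 0.1657]
orientation: [0.737, -0.676, -0.002, 0.002]
force: [-0.5, 0.1, 0.4]
width: 0.0439
```

```bash
python3 - <<'E'
from h import *
s=bot.observe();print(s['t'],s['ee_pos'].round(4),s['width'],s['force'].round(1))
lv=down(-1.465); plan([([.4885,.2648,.0372],lv)])
pic('top','t10.png'); pic('side','s10.png')
im=cv2.imread('pics/raw_t10.png')
hsv=cv2.cvtColor(im,cv2.COLOR_BGR2HSV); yl=cv2.inRange(hsv,(22,150,80),(35,255,255))
c=max(cv2.findContours(yl,0,2)[0],key=cv2.contourArea); print(cv2.minAreaRect(c), cv2.boundingRect(c))
K=R.from_euler('z',.106); C=np.array([.4885,.2648,0])+K.apply([0,.068,0])
print('pred lid corners',px('top',[C+K.apply([a,b,0])+[0,0,.014] for a in(-.126,.126) for b in(-.086,.086)]).round(1).tolist())
a=cv2.resize(im[130:290,130:330],None,fx=2,fy=2,interpolation=cv2.INTER_CUBIC)
b=cv2.resize(cv2.imread('pics/raw_s10.png')[130:290,140:340],None,fx=2,fy=2,interpolation=cv2.INTER_CUBIC)
cv2.imwrite('pics/c10.png',np.hstack([a,b]))
E
```

```text
29.2167 [0.4882 0.2664 0.1657] 0.043928877092086926 [-0.5  0.1  0.4]
turn [0.006, -0.001, -0.018] shift [0.15, -0.09, 12.85] rows 3.1
((181.66342163085938, 193.6147918701172), (20.771968841552734, 45.91041946411133), 86.42366790771484) (159, 182, 47, 22)
pred lid corners [[207.8, 249.2], [161.2, 253.0], [203.2, 181.9], [157.2, 185.4]]
```

View pics/c10.png

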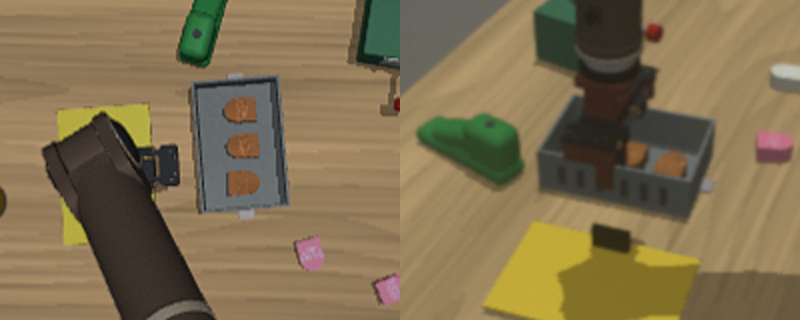

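>>> {"op": "carry_out", "data": {"motion": [[[0.006,0,-0.018],[0.1,-0.1,3],0.5],[[0.006,0,-0.018],[0.1,-0.1,6],0.5],[[0.006,0,-0.018],[0.1,-0.1,8],0.5],[[0.006,0,-0.018],[0.1,-0.1,9],0.5],[[0.006,0,-0.018],[0.1,-0.1,9],0.5]]}}

```text
t: 29.73
ee_pos: [0.4878, 0.2641, 0.0737]
orientation: [0.746, -0.666, -0.0, 0.002]
force: [0.1, 0.8, 0.2]
width: 0.044
```

```bash
python3 - <<'E'
from h import *
print(bot.observe()['ee_pos'])
plan([([.4885,.2648,.0372],down(-1.465))])
E
```

```text
[0.48784539 0.26412513 0.07371142]
turn [0.003, -0.002, 0.007] shift [-0.07, -0.08, 3.65] rows 0.9
```

>>> {"op": "carry_out", "data": {"motion": [[[0.003,0,0.007],[0,-0.1,1.5],0.5],[[0.003,0,0.007],[0,-0.1,3],0.5],[[0.003,0,0.007],[0,-0.1,3.5],0.5],[[0.003,0,0.007],[0,-0.1,3.5],0.5],[[0.003,0,0.007],[0,-0.1,3.5],0]]}}

```text
t: 30.15
ee_pos: [0.4893, 0.2645, 0.0397]
orientation: [0.744, -0.669, 0.001, 0.0]
force: [-0.0, -1.2, 0.3]
width: 0.0402
```

>>> {"op": "carry_out", "data": {"motion": [[[0,0,0],[0,0,0],0],[[0,0,0],[0,0,0],0],[[0,0,0],[0,0,0],0],[[0,0,0],[0,0,0],0],[[0,0,0],[0,0,0],0]]}}

```text
t: 30.57
ee_pos: [0.4897, 0.2646, 0.0403]
orientation: [0.743, -0.669, 0.001, -0.0]
force: [-0.7, -0.1, 4.3]
width: 0.0122
```

>>> {"op": "carry_out", "data": {"motion": [[[0,0,0],[0,0,0],0],[[0,0,0],[0,0,0],0],[[0,0,0],[0,0,0],0]]}}

```text
t: 30.82
ee_pos: [0.4898, 0.2646, 0.0403]
orientation: [0.743, -0.669, 0.001, -0.0]
force: [0.4, -0.4, -1.0]
width: 0.0118
```

>>> {"op": "carry_out", "data": {"motion": [[[0,0,0],[0,0,-2],0],[[0,0,0],[0,0,-4.5],0],[[0,0,0],[0,0,-7.5],0],[[0,0,0],[0,0,-10.5],0],[[0,0,0],[0,0,-13],0]]}}

```text
t: 31.23
ee_pos: [0.4892, 0.2645, 0.1716]
orientation: [0.743, -0.669, 0.001, 0.0]
force: [0.7, 1.0, -2.9]
width: 0.0115
```

```bash
python3 - <<'E'
from h import *
s=bot.observe();print(s['t'],s['ee_pos'].round(4),s['width'],s['force'].round(1))
go([.5516,.0114],-1.468,.165)
E
```

```text
31.2333 [0.4892 0.2645 0.1716] 0.011545798314610386 [ 0.7  1.  -2.9]
turn [-0.001, -0.001, 0.001] shift [12.91, -1.77, 0.36] rows 3.1
turn [-0.001, -0.001, 0.001] shift [12.91, -1.79, 0.34] rows 3.1
```

>>> {"op": "carry_out", "data": {"motion": [[[0,0,0],[2.6,-0.3,0],0],[[0,0,0],[5.2,-0.7,0],0],[[0,0,0],[7.8,-1,0],0],[[0,0,0],[10.4,-1.4,0],0],[[0,0,0],[12.9,-1.8,0],0]]}}

```text
t: 31.65
ee_pos: [0.5201, 0.1365, 0.1714]
orientation: [0.744, -0.669, 0.001, 0.001]
force: [0.7, 0.6, -3.9]
width: 0.0119
```

>>> {"op": "carry_out", "data": {"motion": [[[0,0,0],[3,-0.4,0],0],[[0,0,0],[6,-0.8,0],0],[[0,0,0],[9,-1.2,0],0],[[0,0,0],[11.5,-1.6,0],0],[[0,0,0],[12.2,-1.8,0],0]]}}

```text
t: 32.07
ee_pos: [0.5509, 0.0116, 0.1712]
orientation: [0.742, -0.671, 0.001, 0.002]
force: [-0.3, -0.6, -3.3]
width: 0.0119
```

>>> {"op": "carry_out", "data": {"motion": [[[0,0,0],[0,0,0],0],[[0,0,0],[0,0,0],0]]}}

```text
t: 32.23
ee_pos: [0.5503, 0.0109, 0.1706]
orientation: [0.741, -0.671, 0.001, 0.003]
force: [0.3, 0.6, -3.6]
width: 0.0118
```

```bash
python3 - <<'E'
from h import *
s=bot.observe();print(s['t'],s['ee_pos'].round(4),s['width'],s['force'].round(1))
plan([([.5525,.0112,.125],down(-1.466)),([.5525,.0112,.104],None)])
E
```

```text
32.2333 [0.5503 0.0109 0.1706] 0.011817025962496211 [ 0.3  0.6 -3.6]
turn [0.003, -0.006, -0.005] shift [-0.04, -0.24, 4.56] rows 1.1
turn [0.0, 0.0, 0.0] shift [0.0, -0.0, 2.1] rows 0.5
```

>>> {"op": "carry_out", "data": {"motion": [[[0.003,-0.006,-0.005],[0,-0.2,1.5],0],[[0.003,-0.006,-0.005],[0,-0.2,3],0],[[0.003,-0.006,-0.005],[0,-0.2,4],0],[[0.003,-0.006,-0.005],[0,-0.2,4.5],0],[[0.003,-0.006,-0.005],[0,-0.2,4.5],0]]}}

```text
t: 32.65
ee_pos: [0.5511, 0.0119, 0.1244]
orientation: [0.744, -0.669, -0.001, 0.001]
force: [0.7, -0.1, -2.8]
width: 0.0119
```

```bash
python3 - <<'E'
from h import *
s=bot.observe();print(s['t'],s['ee_pos'].round(4),s['width'],s['force'].round(1))
plan([([.5525,.0112,.104],down(-1.466))])
E
```

```text
32.65 [0.5511 0.0119 0.1244] 0.011890681400944894 [ 0.7 -0.1 -2.8]
turn [0.003, 0.001, 0.001] shift [0.09, -0.14, 2.03] rows 0.5
```

>>> {"op": "carry_out", "data": {"motion": [[[0.003,0,0],[0,-0.1,0.5],0],[[0.003,0,0],[0,-0.1,1],0],[[0.003,0,0],[0,-0.1,1.5],0],[[0.003,0,0],[0,-0.1,2],0],[[0.003,0,0],[0,-0.1,2.1],0]]}}

```text
t: 33.07
ee_pos: [0.5523, 0.0121, 0.1038]
orientation: [0.744, -0.669, -0.0, -0.001]
force: [-6.6, 0.4, 14.5]
width: 0.0118
```

```bash
python3 - <<'E'
from h import *
s=bot.observe();print(s['t'],s['ee_pos'].round(4),s['width'],s['force'].round(1))
pic('side','s11.png',(190,130,320,250),5)
E
```

```text
33.0667 [0.5523 0.0121 0.1038] 0.011754140890406516 [-6.6  0.4 14.5]
```

View pics/s11.png

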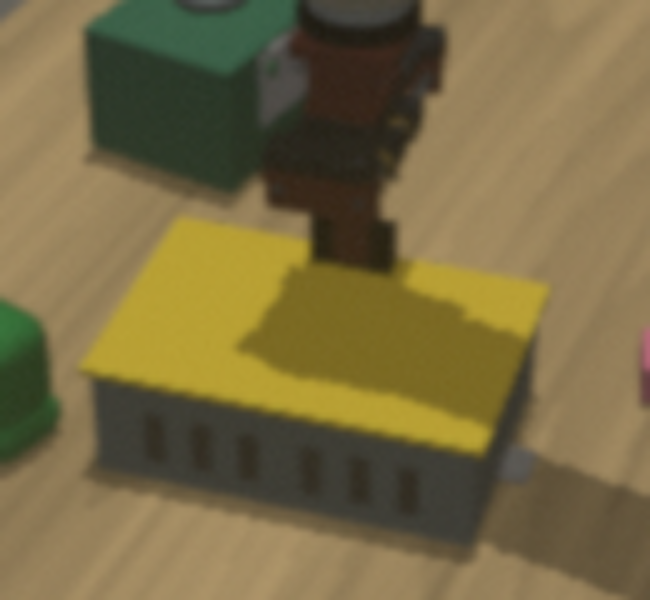

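>>> {"op": "carry_out", "data": {"motion": [[[0,0,0],[0,0,0],0.5],[[0,0,0],[0,0,0],0.5],[[0,0,0],[0,0,0],0.5],[[0,0,0],[0,0,0],0.5],[[0,0,0],[0,0,0],0.5]]}}

```text
t: 33.53
ee_pos: [0.5524, 0.0121, 0.1039]
orientation: [0.744, -0.669, 0.0, -0.001]
force: [0.1, -0.5, 0.5]
width: 0.0416
```

>>> {"op": "carry_out", "data": {"motion": [[[0,0,0],[0,0,-3],0.5],[[0,0,0],[0,0,-6],0.5],[[0,0,0],[0,0,-10],0.5],[[0,0,0],[0,0,-13],0.5]]}}

```text
t: 33.87
ee_pos: [0.5525, 0.0119, 0.2364]
orientation: [0.743, -0.669, 0.0, -0.001]
force: [0.9, 0.2, 0.6]
width: 0.0439
```

```bash
python3 - <<'E'
from h import *
s=bot.observe();print(s['t'],s['ee_pos'].round(4),s['width'],s['force'].round(1))
# approach in front of the knob, shut, pads pushing? stage point 
pic('side','s12.png'); 
a=cv2.imread('pics/raw_s0.png').astype(int); b=cv2.imread('pics/raw_s12.png')
def yc(i):
    m=cv2.inRange(cv2.cvtColor(i.astype(np.uint8),cv2.COLOR_BGR2HSV),(22,140,60),(35,255,255)); m[260:]=0
    c=max(cv2.findContours(m,0,2)[0],key=cv2.contourArea); return cv2.approxPolyDP(cv2.convexHull(c),4,True)[:,0].tolist()
print(yc(a),yc(b))
go([.590,-.206],-1.705,.2)
E
```

```text
33.8667 [0.5525 0.0119 0.2364] 0.04385935882878518 [0.9 0.2 0.6]
[[206, 202], [225, 174], [299, 188], [286, 221]] [[206, 202], [226, 173], [299, 187], [285, 221]]
turn [-0.005, 0.001, 0.12] shift [11.02, -0.56, 2.1] rows 2.7
turn [-0.005, 0.001, 0.12] shift [10.87, -1.89, 2.11] rows 2.7
```

>>> {"op": "carry_out", "data": {"motion": [[[-0.005,0,0.12],[10.8,-0.3,2],0],[[-0.005,0,0.12],[10.8,-0.3,2],0],[[-0.005,0,0.12],[10.8,-0.3,2],0],[[-0.005,0,0.12],[10.8,-0.3,2],0],[[-0.005,0,0.12],[10.8,-0.3,2],0]]}}

```text
t: 34.33
ee_pos: [0.5695, -0.0969, 0.2215]
orientation: [-0.701, 0.714, -0.001, 0.002]
force: [-0.3, -0.0, -0.3]
width: 0.0143
```

>>> {"op": "carry_out", "data": {"motion": [[[0,0,0.12],[10.8,0,2],0],[[0,0,0.12],[10.8,0,2],0],[[0,0,0.12],[10.8,0,2],0],[[0,0,0.12],[10.8,0,2],0],[[0,0,0.12],[10.8,0,2],0]]}}

```text
t: 34.75
ee_pos: [0.5673, -0.205, 0.2007]
orientation: [-0.656, 0.755, -0.0, 0.002]
force: [0.7, 0.5, 0.6]
width: 0.0006
```

>>> {"op": "carry_out", "data": {"motion": [[[0,0,0],[0,0,0],0],[[0,0,0],[0,0,0],0],[[0,0,0],[0,0,0],0],[[0,0,0],[0,0,0],0],[[0,0,0],[0,0,0],0]]}}

```text
t: 35.17
ee_pos: [0.5676, -0.2039, 0.2009]
orientation: [-0.657, 0.754, -0.001, 0.002]
force: [0.2, -0.3, -0.2]
width: 0.0004
```

>>> {"op": "carry_out", "data": {"motion": [[[0,0,0],[0,0,0],0],[[0,0,0],[0,0,0],0],[[0,0,0],[0,0,0],0],[[0,0,0],[0,0,0],0],[[0,0,0],[0,0,0],0]]}}

```text
t: 35.58
ee_pos: [0.5676, -0.204, 0.2009]
orientation: [-0.656, 0.754, -0.001, 0.002]
force: [-0.9, 0.1, -0.7]
width: 0.0006
```

```bash
python3 - <<'E'
from h import *
s=bot.observe();print(s['t'],s['ee_pos'].round(4),s['width'],s['force'].round(1))
go([.571,-.203],-1.705,.13)
E
```

```text
35.5833 [ 0.5676 -0.204   0.2009] 0.0006165246844374826 [-0.9  0.1 -0.7]
turn [-0.004, 0.003, -0.004] shift [-0.13, -0.3, 7.09] rows 1.7
```

>>> {"op": "carry_out", "data": {"motion": [[[0,0,0],[-0.1,0,3],0],[[0,0,0],[-0.1,0,6],0],[[0,0,0],[-0.1,0,9],0],[[0,0,0],[-0.1,0,11.5],0],[[0,0,0],[-0.1,0,12.9],0]]}}

```text
t: 36.0
ee_pos: [0.5667, -0.2022, 0.0689]
orientation: [-0.657, 0.754, 0.001, 0.001]
force: [-0.5, 0.4, -0.3]
width: 0.0003
```

```bash
python3 - <<'E'
from h import *
for i in range(150):
    if bot.observe()['t']>44.5: break
    bot.read_camera('side')
s=bot.observe();print(i,s['t'],s['ee_pos'].round(4),s['force'].round(1))
plan([([.590,-.206,.074],down(-1.705)),([.621,-.2103,.074],None)])
E
```

```text
149 43.5 [ 0.5682 -0.2027  0.0719] [-1.4  0.2 -0.1]
turn [-0.004, 0.003, -0.004] shift [0.02, -2.2, -0.2] rows 0.5
turn [0.0, 0.0, 0.0] shift [0.01, -3.13, -0.0] rows 0.8
```

>>> {"op": "carry_out", "data": {"motion": [[[0,0,0],[0,0,0],0],[[0,0,0],[0,0,0],0],[[0,0,0],[0,0,0],0],[[0,0,0],[0,0,0],0],[[0,0,0],[0,0,0],0]]}}

```text
t: 43.92
ee_pos: [0.5683, -0.2027, 0.0719]
orientation: [-0.656, 0.754, -0.001, 0.002]
force: [-0.4, 0.0, 0.1]
width: 0.0003
```

>>> {"op": "carry_out", "data": {"motion": [[[0,0,0],[0,0,0],0],[[0,0,0],[0,0,0],0],[[0,0,0],[0,0,0],0],[[0,0,0],[0,0,0],0],[[0,0,0],[0,0,0],0]]}}

```text
t: 44.33
ee_pos: [0.5682, -0.2027, 0.0719]
orientation: [-0.657, 0.754, -0.001, 0.002]
force: [-0.2, 0.6, -0.0]
width: 0.0003
```

>>> {"op": "carry_out", "data": {"motion": [[[0,0,0],[0,-0.6,0],0],[[0,0,0],[0,-1.2,0],0],[[0,0,0],[0,-1.8,-0.2],0],[[0,0,0],[0,-2.4,-0.2],0],[[0,0,0],[0,-2.8,-0.2],0]]}}

```text
t: 44.75
ee_pos: [0.5972, -0.2067, 0.0742]
orientation: [-0.657, 0.754, -0.001, 0.003]
force: [0.4, -0.0, 0.4]
width: 0.0007
```

>>> {"op": "carry_out", "data": {"motion": [[[0,0,0],[0,-0.4,0],0],[[0,0,0],[0,-0.8,0],0],[[0,0,0],[0,-1.2,0],0],[[0,0,0],[0,-1.6,0],0],[[0,0,0],[0,-2,0],0]]}}

```text
t: 45.17
ee_pos: [0.6178, -0.2095, 0.0743]
orientation: [-0.657, 0.754, -0.001, 0.003]
force: [-0.4, -0.7, 0.2]
width: 0.0006
```

```bash
python3 - <<'E'
from h import *
s=bot.observe();print(s['t'],s['ee_pos'].round(4),s['force'].round(1))
plan([([.621,-.2103,.074],down(-1.705))])
E
```

```text
45.1667 [ 0.6178 -0.2095  0.0743] [-0.4 -0.7  0.2]
turn [-0.006, 0.003, -0.004] shift [0.03, -0.33, 0.03] rows 0.1
```

Probably snapped home; press a little more to feel the stop, then back off.

>>> {"op": "carry_out", "data": {"motion": [[[0,0,0],[0,-0.2,0],0],[[0,0,0],[0,-0.4,0],0],[[0,0,0],[0,-0.6,0],0],[[0,0,0],[0,-0.6,0],0]]}}

```text
t: 45.5
ee_pos: [0.6211, -0.21, 0.0738]
orientation: [-0.657, 0.754, 0.001, 0.001]
force: [-9.5, 2.4, 6.8]
width: 0.0
```

>>> {"op": "carry_out", "data": {"motion": [[[0,0,0],[0,1,0],0],[[0,0,0],[0,2.5,0],0],[[0,0,0],[0,4,0],0],[[0,0,0],[0,4.5,-3],0],[[0,0,0],[0,4.5,-7],0]]}}

```text
t: 45.92
ee_pos: [0.5732, -0.2033, 0.1414]
orientation: [-0.656, 0.754, 0.004, -0.001]
force: [1.5, -0.3, 0.7]
width: 0.0002
```

>>> {"op": "carry_out", "data": {"motion": [[[0,0,0],[0,3,-4],0],[[0,0,0],[0,6,-8],0],[[0,0,0],[0,9,-10],0],[[0,0,0],[0,9,-10],0]]}}

```text
t: 46.25
ee_pos: [0.4831, -0.1923, 0.2466]
orientation: [-0.656, 0.755, 0.002, 0.001]
force: [0.3, -0.6, 0.1]
width: 0.0007
```

```bash
python3 - <<'E'
from h import *
s=bot.observe();print(s['t'],s['ee_pos'].round(4),s['force'].round(1))
pic('side','s13.png',(170,90,330,250),3.7); im=cv2.imread('pics/raw_s13.png')
hsv=cv2.cvtColor(im,cv2.COLOR_BGR2HSV)[135:160,245:285]; m=((hsv[...,0]<6)|(hsv[...,0]>170))&(hsv[...,1]>150); y,x=np.where(m); print(len(x),x.mean()+245,y.mean()+135)
E
```

```text
46.25 [ 0.4831 -0.1923  0.2466] [ 0.3 -0.6  0.1]
23 261.0869565217391 142.82608695652175
```

View pics/s13.png

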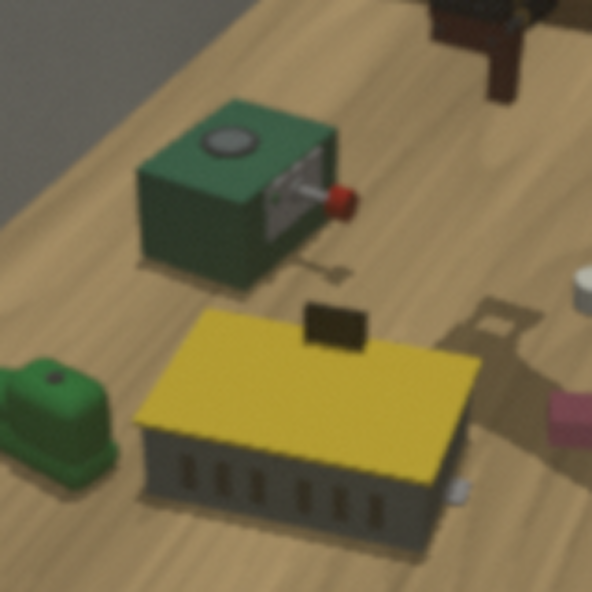

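The knob's red patch is back at its starting pixel: (261.1, 142.8) now, (261.2, 142.9) at the start. The lid sits level on the tub and the arm is clear, so I am handing in.

```bash
python3 -c "
from station import bot
print(bot.job_done(), bot.observe()['t'])"
```

```text
the job is handed in; nothing more can be done
the job is handed in; nothing more can be done
```

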